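# Hang the steel cup on the rail stand and put the spice jar in it

### The arm

A 6-joint arm with a two-finger parallel gripper is mounted at the origin on a cart in front of the work surface, level with it; the furniture and walls round the work are solid. World frame = base frame: x ahead of the robot, y to its left, z up, the work surface at z = 0. Lengths are in m, angles in rad, forces in N, time in s.
With the tool pointing down it reaches from about 0.3 to 0.875 m from the base axis. Payload 6.4 kg.
Tool frame: the origin (TCP) lies at the very end of the fingers, on their centre line; the grasp point (between the pads) lies 19 mm behind it; z points along the fingers, y is the line along which they close (so a half turn about z gives the same grasp; the last joint's range is limited). The gripper opens to 85 mm and grips with 20 to 120 N. Pads are 22 mm wide; open, the fingers measure 114 mm over their backs; the gripper's body (76 mm by 85 mm) begins 54 mm behind the grasp point. The pads swing forward as they close: fully open they stand 13 mm farther back than shut.
Start: joints at [0.989, 0.181, 1.607, -0, 1.354, -0.206], TCP at [0.211, 0.535, 0.231] pointing down, gripper open.
Joint ranges: [-2.99, 2.99], [-0.89, 2.07], [0.3, 2.58], [-1.14, 4.28], [0, 2.63], [-3.12, 3.12]. Speed limits (rad/s): [2.57, 2.57, 3.01, 3.14, 3.14, 3.14].

### API

Orientations are given as a unit quaternion [w, x, y, z].
In Python, from bench import ctrl gives the robot as it stands.
- The arm moves only by the shell command python3 jog.py 'ROWS'. ROWS is a JSON list of rows, 1 to 10 of them, each of 7 numbers: dx, dy, dz in m, then a rotation vector rx, ry, rz in rad, then the opening from 0.0 (shut) to 1.0 (fully open); each row is the pose to reach, as a shift and turn from the pose commanded when the command began, along the tool's axes at that moment; what a row does not reach only later rows make up. A row lasts 1/8 s, in which the tool goes at most 0.0625 m and 0.188 rad, less where a joint would pass 70% of its speed; a pose out of reach is approached as far as the arm can. The fingers move at their own pace and stop on an object; the grip force is fixed at half the most. Time passes only in rows, so rows that do not move let the fingers close. It prints the time, the measured TCP pose, the force, the opening and the grip force at its end.
- ctrl.get_obs(): the state, without advancing time (a new reading comes with each control period).
- ctrl.camera(name): name is "scene" or "top" or "wrist"; returns the picture (420x560x3 uint8, blue, green, red); there is no depth.
- ctrl.camera_params(name): a dict with "fovy" (degrees; the focal length in pixels is half the picture's height over the tangent of half this angle, whatever the lens; pixels are square), "cx", "cy" (the principal point, pixels), "dist" ([k1, k2, p1, p2, k3] as OpenCV has them; the pictures are not rectified), "view" (4x4, takes a point from world to camera coordinates). Camera axes: x right, y up, looking along -z (the intrinsics and any distortion apply to the point x, -y, -z); pixel columns grow to the right and rows downward; lengths in m; the calibration is good to about 2 mm. A picture is of the moment at which its call begins: read the wrist's pose just before it. camera_params takes no time and is no camera call; for the wrist camera it gives the pose at the moment of the call.
- ctrl.hand_in(): hands the job in; it is judged then, once.
The state is a dict: "time_s": time; "q": joint angles; "dq": joint speeds; "joint_efforts": joint torques, N m; "eef_pos": TCP position; "eef_rot": TCP orientation; "wrist_force": force on the tool from outside, world axes, zero at the start; "torque": the same for the moment, N m; "opening": opening from 0.0 (shut) to 1.0 (fully open); "grasp_force": force on a finger pad.
Only numpy, scipy, OpenCV 4.12 (cv2) and the standard library are available. Lean on these libraries where they do the work, as an engineer would, in place of code of your own. Each camera call takes 0.05 s, during which the arm holds its last target. There are 200 camera calls.

### The job

The empty steel rail cup lies on its face: stand it upright on the worktop and let go, then take it again from above and drape its hook strap over the top bar of the rail stand, on the front side beside the cup that already hangs there, so that it hangs straight and fully home. Then take the spice jar that stands by the pepper shaker and lower it upright into the cup you hung, down to the cup's bottom. Let neither of them drop, and leave the pepper shaker and the tin near the cup where they stand.

Things in the scene. Friction and masses are not known exactly. Their poses are not given: they have to be found in the camera images.
- rail_cup: loose empty cup of sheet steel, 160 g: open square box 60 (x) x 62 (y) x 70 (z) mm, walls and bottom 2.5 mm, lower back edge bevelled. Origin: centre of its underside; z out of its mouth, -x its front, +x its back with the hook strap. It starts lying on its front: x up, z level, to the robot's right, origin 30 mm above the worktop. Let go 15 degrees off upright it rocks upright.
- hook (a point): inner top of the loose cup's hook, at (40, 0, 114) mm in the cup's frame. A strap 44 mm wide rises from the back wall (x = 30 mm), loops backwards (inner radius 10 mm, top of strap z = 117 mm) into a lip that ends at z = 74 mm, flared out to x = 59 mm. The hook opens to the cup's -z and is 20 mm wide inside (x = 30 to 50 mm). Hung, this point lies on top of the bar.
- cup_mid (a point): centre of the loose cup's box, at (0, 0, 35) mm in the cup's frame; axes as the cup's. Grasp the cup across its 62 mm sides (along its y): lying, about here; upright, from above, near z = 50 mm. The worktop about x = 0.445, y = -0.315 m stays free to stand it on; a steel equipment stand 0.23 m high lies some 0.15 m behind there (+x, -y).
- rail_stand: fixed steel rail stand, a hoop of 12 mm tube 340 mm wide. Origin: on the worktop under the middle of its top bar; -x is its front, y runs along the bar (left, seen from the front), z up. Top bar: axis x = 0, z = 165 mm, y = -140 to 140. Lower 10 mm bar: x = -6, z = 88 mm; hung cups lean on it. Feet 150 mm long at y = -170 and 170. A like cup with a pen is fixed at y = 81 to 143 mm.
- rail_free (a point): good place to hang, on the top bar's axis at (0, -40, 165) mm in the stand's frame; y = -100 to +20 mm suits too. A cup hung home has its x along the stand's x, and its origin at x = -41 to -44, z = 57 mm in the stand's frame; lower it there from above.
- spice_jar: closed glass spice jar with paper label and green lid, round, 44 mm (lid 45 mm) in diameter, 106 mm high, 110 g, lid from 85 mm up; stands upright. Origin: centre of its underside, z up. In the cup its top stands 38 mm above the cup's rim.
- pepper_shaker: steel churn-shaped pepper shaker with a black label, 64 mm in diameter, 116 mm high, a bystander. Origin: centre of its underside.
- food_tin: low round food tin, green and gold, 75 mm in diameter, 58 mm high, a bystander. Origin: centre of its underside.

How it is judged:
By the outcome, as a careful person would: the job done as asked, in the order asked, and still so for the second after the job is handed in, with the robot touching nothing.
It also fails if it takes over 72 s, if anything falls off the work surface, if the arm or the gripper's body presses on something with over 40 N, if the wrist force passes 120 N, or if a joint passes its speed limit or range.

## Working session

There is one attempt and no reset: what is moved stays moved. The work goes in short steps, Python scripts to look and compute and a shell command to move; the robot and the scene stay as the last step left them, time stands still between calls to the robot, and variables do not carry over. Pictures are saved under pics/ and viewed, at most 10 in all, crops included, and the job is handed in when it is done.

```bash
ls; mkdir -p pics; python3 - <<'E'
from bench import ctrl
import cv2
o=ctrl.get_obs();print(o)
for n in("scene","top"):
    cv2.imwrite(f"pics/{n}0.png",ctrl.camera(n))
    print(n,ctrl.camera_params(n))
E
```

```text
bench.py
jog.py
pics
{'time_s': 0.0, 'q': array([ 9.88699867e-01,  1.81532870e-01,  1.60806321e+00,  1.51211985e-05,
        1.35379301e+00, -2.06282359e-01]), 'dq': array([-7.88696584e-04,  6.22516932e-04,  1.29795589e-05, -2.10866053e-04,
        1.49768392e-04,  1.05851814e-03]), 'joint_efforts': array([ 1.07468375e-03, -4.44880450e+01, -3.51327538e+01, -5.00317328e-04,
        9.15000594e-03, -5.11139717e-07]), 'eef_pos': array([0.21068817, 0.53439013, 0.23036208]), 'eef_rot': array([-3.51783529e-04,  1.86804728e-01,  9.82396655e-01, -8.26492959e-04]), 'wrist_force': array([ 0.03181635, -0.63515537,  0.03021017]), 'torque': array([ 0.06135473,  0.04809825, -0.04058537]), 'grasp_force': 0.0, 'opening': 1.0012595539268205}
scene {'fovy': 52.1423957350771, 'cx': 275.7129929408874, 'cy': 212.78267400845914, 'dist': array([-0.00833837,  0.        ,  0.        ,  0.        ,  0.        ]), 'view': array([[ 0.53955795, -0.84194088,  0.00357258, -0.49993709],
       [ 0.60865105,  0.39297894,  0.68928329, -0.31876858],
       [-0.58173973, -0.36973382,  0.72448312, -0.91711015],
       [ 0.        ,  0.        ,  0.        ,  1.        ]])}
top {'fovy': 53.44382277514681, 'cx': 281.8864192835015, 'cy': 207.10396223502303, 'dist': array([-0.11100071,  0.        ,  0.        ,  0.        ,  0.        ]), 'view': array([[ 0.43102969, -0.902327  , -0.00440473, -0.4305421 ],
       [ 0.86784905,  0.41321347,  0.27584897, -0.42435451],
       [-0.24708588, -0.12272173,  0.9611909 , -1.25858953],
       [ 0.        ,  0.        ,  0.        ,  1.        ]])}
```

View pics/scene0.png

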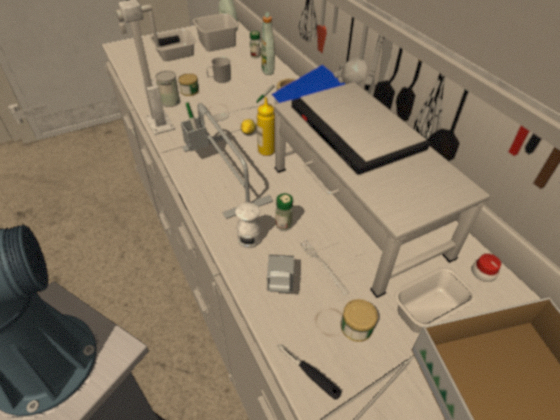

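View pics/top0.png

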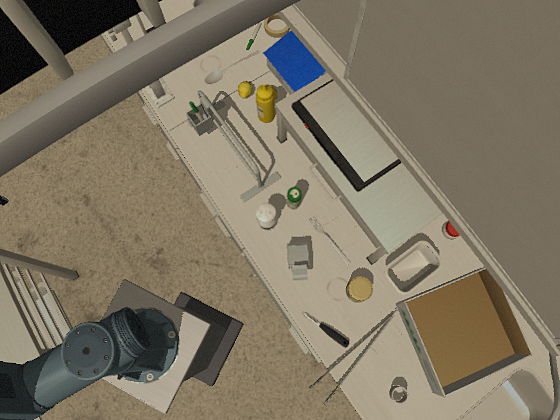

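```bash
cat > h.py <<'E'
import numpy as np,cv2
from bench import ctrl
def K(p):
    f=210/np.tan(np.radians(p["fovy"])/2); return np.array([[f,0,p["cx"]],[0,f,p["cy"]],[0,0,1]])
def ray(p,uv):
    x,y=cv2.undistortPoints(np.array([[uv]],float),K(p),p["dist"])[0,0]
    V=p["view"]; R=V[:3,:3]; return -R.T@V[:3,3], R.T@np.array([x,-y,-1.])
def onz(p,uv,z):
    c,d=ray(p,uv); return c+d*(z-c[2])/d[2]
def proj(p,X):
    V=p["view"].copy(); V[1:3]*=-1
    return cv2.projectPoints(np.atleast_2d(X).astype(float),cv2.Rodrigues(V[:3,:3])[0],V[:3,3],K(p),p["dist"])[0][:,0]
def tri(obs):
    A=np.zeros((3,3));b=np.zeros(3)
    for p,uv in obs:
        c,d=ray(p,uv);d/=np.linalg.norm(d);M=np.eye(3)-np.outer(d,d);A+=M;b+=M@c
    return np.linalg.solve(A,b)
def crop(im,x0,y0,w,h,s,step=20):
    c=cv2.resize(im[y0:y0+h,x0:x0+w],None,fx=s,fy=s,interpolation=cv2.INTER_CUBIC)
    for x in range(-(-x0//step)*step,x0+w,step):
        X=int((x-x0)*s);cv2.line(c,(X,0),(X,6),(0,0,255),1);cv2.putText(c,str(x),(X,16),0,.35,(0,0,255),1)
    for y in range(-(-y0//step)*step,y0+h,step):
        Y=int((y-y0)*s);cv2.line(c,(0,Y),(6,Y),(0,0,255),1);cv2.putText(c,str(y),(8,Y+4),0,.35,(0,0,255),1)
    return c
E
python3 - <<'E'
import cv2,numpy as np
from h import crop
s=cv2.imread("pics/scene0.png");t=cv2.imread("pics/top0.png")
cv2.imwrite("pics/c1.png",np.hstack([crop(s,225,185,110,150,3.6),crop(t,245,175,110,150,3.6)]))
cv2.imwrite("pics/c2.png",np.hstack([crop(s,175,90,110,150,3.6),crop(t,180,80,110,150,3.6)]))
E
```

```text
(no output)
```

View pics/c1.png

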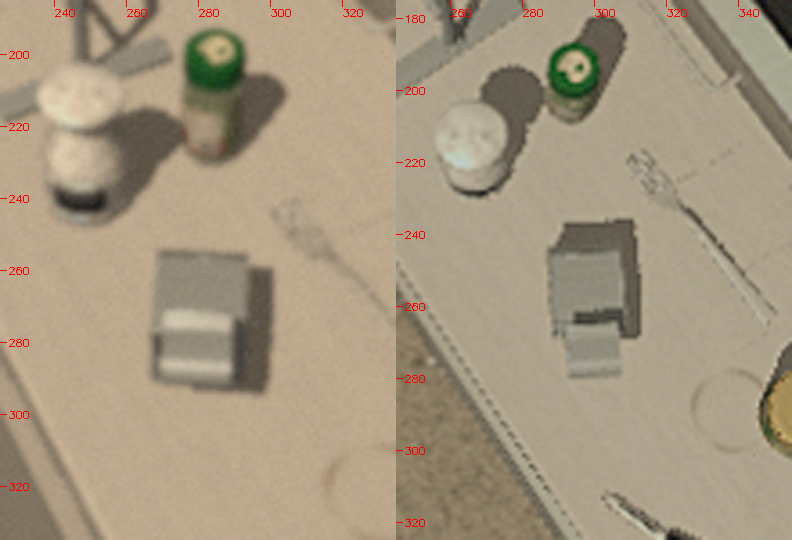

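View pics/c2.png

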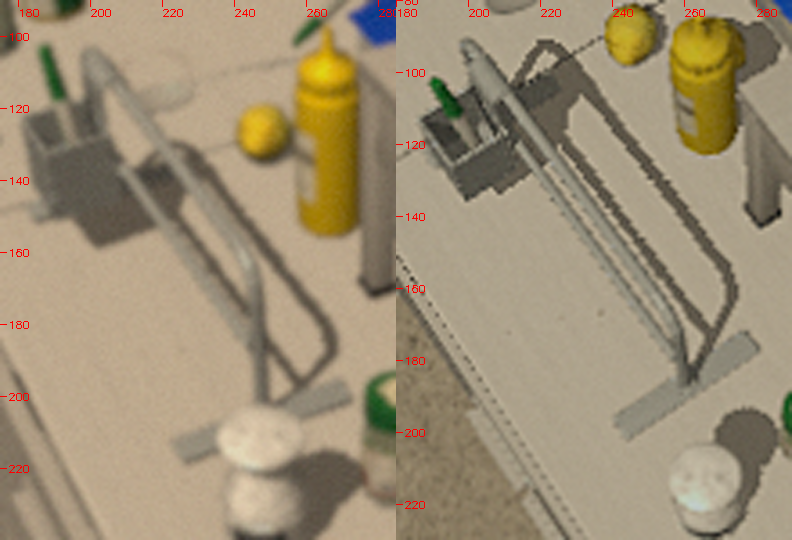

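```bash
python3 - <<'E'
from h import *
np.set_printoptions(precision=4,suppress=True)
T=ctrl.camera_params("top");S=ctrl.camera_params("scene")
ct=lambda x,y:(245+(x-396)/3.6,175+y/3.6); cs=lambda x,y:(225+x/3.6,185+y/3.6)
rt=lambda x,y:(180+(x-396)/3.6,80+y/3.6); rs=lambda x,y:(175+x/3.6,90+y/3.6)
print("jar",onz(T,ct(574,68),.106),onz(S,cs(216,46),.106),tri([(T,ct(574,68)),(S,cs(216,46))]))
print("pep",onz(T,ct(471,133),.116),onz(S,cs(81,97),.11))
for n,t in dict(ul=(553,254),ur=(617,250),lr=(623,310)).items(): print(n,onz(T,ct(*t),.06))
for n,t in dict(ul=(159,254),ur=(247,256)).items(): print("S",n,onz(S,cs(*t),.06))
for n,t in dict(l=(570,377),r=(620,375)).items(): print("Tlip",n,onz(T,ct(*t),.075))
for n,t in dict(f=(622,422),b=(752,344)).items(): print("foot",n,onz(T,rt(*t),.006))
for n,t in dict(f=(182,450),b=(343,390)).items(): print("footS",n,onz(S,rs(*t),.006))
for t in((520,115),(640,268)):print("bar",onz(T,rt(*t),.171))
for t in((110,75),(230,235)):print("barS",onz(S,rs(*t),.171))
E
```

```text
jar [ 0.6108 -0.2286  0.106 ] [ 0.6148 -0.2279  0.106 ] [ 0.6099 -0.2299  0.111 ]
pep [ 0.5192 -0.1762  0.116 ] [ 0.5175 -0.1779  0.11  ]
ul [ 0.4659 -0.2778  0.06  ]
ur [ 0.4925 -0.3258  0.06  ]
lr [ 0.4478 -0.3519  0.06  ]
S ul [ 0.4642 -0.2772  0.06  ]
S ur [ 0.4949 -0.3279  0.06  ]
Tlip l [ 0.3758 -0.3358  0.075 ]
Tlip r [ 0.395  -0.3725  0.075 ]
foot f [ 0.5569 -0.0674  0.006 ]
foot b [ 0.6772 -0.1425  0.006 ]
footS f [ 0.553  -0.0717  0.006 ]
footS b [ 0.6773 -0.1409  0.006 ]
bar [0.7272 0.102  0.171 ]
bar [ 0.6436 -0.0573  0.171 ]
barS [0.7432 0.1307 0.171 ]
barS [ 0.6278 -0.0755  0.171 ]
```

```bash
python3 jog.py '[[-0.034,-0.045,-0.003,0,0,0.15,1],[-0.068,-0.09,-0.006,0,0,0.3,1],[-0.102,-0.135,-0.01,0,0,0.45,1],[-0.136,-0.18,-0.014,0,0,0.6,1],[-0.17,-0.225,-0.018,0,0,0.75,1],[-0.204,-0.27,-0.02,0,0,0.9,1],[-0.238,-0.315,-0.02,0,0,1.05,1],[-0.272,-0.36,-0.02,0,0,1.2,1],[-0.306,-0.405,-0.02,0,0,1.35,1],[-0.34,-0.45,-0.02,0,0,1.5,1]]'
cat >> h.py <<'E'
from scipy.spatial.transform import Rotation as Ro
def rot(o): q=o["eef_rot"]; return Ro.from_quat([q[1],q[2],q[3],q[0]])
def down(yaw_y): # tool pointing down with tool y at this azimuth
    c,s=np.cos(yaw_y),np.sin(yaw_y); return Ro.from_matrix(np.array([[-s,c,0],[c,s,0],[0,0,-1]]).T)
def delta(pos,R):
    o=ctrl.get_obs();r=rot(o); np.set_printoptions(precision=4,suppress=True)
    print("delta",r.inv().apply(np.array(pos)-o["eef_pos"]),(r.inv()*R).as_rotvec(),"q",o["q"],"pos",o["eef_pos"])
E
python3 - <<'E'
from h import *
delta([.42,-.30,.27],down(np.radians(-59.3)))
E
```

```text
time_s: 1.35
eef_pos: [0.3621, -0.0103, 0.2513]
eef_rot: [0.0, 0.808, 0.589, 0.0]
wrist_force: [1.1, 1.4, 0.2]
opening: 1.003
grasp_force: 0.0
delta [-0.2582  0.1436 -0.0186] [ 0.0006 -0.0005  0.7247] q [-0.3599 -0.365   2.0679  0.0003  1.4379 -0.0496] pos [ 0.3621 -0.0103  0.2513]
```

```bash
python3 jog.py '[[-0.05,0.03,-0.005,0,0,0.15,1],[-0.1,0.06,-0.01,0,0,0.3,1],[-0.15,0.085,-0.014,0,0,0.45,1],[-0.2,0.115,-0.018,0,0,0.6,1],[-0.258,0.144,-0.019,0,0,0.725,1],[-0.258,0.144,-0.019,0,0,0.725,1]]'
python3 - <<'E'
from h import *
W=ctrl.camera_params("wrist");o=ctrl.get_obs();print(o["q"],o["eef_pos"],o["eef_rot"],W)
im=ctrl.camera("wrist");cv2.imwrite("pics/w1.png",im)
import pickle;pickle.dump(W,open("w1.pkl","wb"))
cv2.imwrite("pics/w1g.png",crop(im,0,0,560,420,1.4,40))
E
```

```text
time_s: 2.1
eef_pos: [0.4216, -0.3013, 0.2691]
eef_rot: [-0.001, 0.964, 0.265, -0.001]
wrist_force: [0.9, 0.5, -1.6]
opening: 0.997
grasp_force: 0.0
[-8.49488896e-01  2.23922943e-02  1.70247104e+00 -6.27165308e-04
  1.41816568e+00  1.85735371e-01] [ 0.42155932 -0.3012941   0.26914902] [-5.09799030e-04  9.64346099e-01  2.64643136e-01 -5.93232917e-04] {'fovy': 66.41165920942561, 'cx': 276.73415512575104, 'cy': 210.1225026353332, 'dist': array([-0.06570073,  0.        ,  0.        ,  0.        ,  0.        ]), 'view': array([[ 5.11452981e-01, -8.59310925e-01, -7.62899293e-04,
        -4.75754736e-01],
       [ 8.14722216e-01,  4.85196129e-01, -3.17509726e-01,
        -1.43479487e-01],
       [ 2.73209732e-01,  1.61769745e-01,  9.48254708e-01,
        -4.83434957e-01],
       [ 0.00000000e+00,  0.00000000e+00,  0.00000000e+00,
         1.00000000e+00]])}
```

View pics/w1g.png

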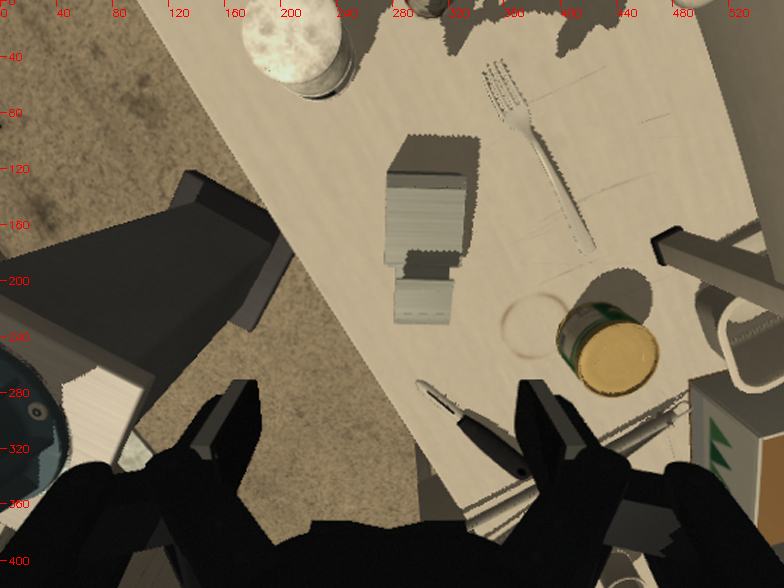

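```bash
python3 - <<'E'
from h import *
import pickle
np.set_printoptions(precision=4,suppress=True)
W=pickle.load(open("w1.pkl","rb"))
g=lambda x,y:(x/1.4,y/1.4)
A,B,C,D=[onz(W,g(*t),.06) for t in((387,188),(465,188),(384,263),(462,264))]
print(A,B,C,D)
for a,b in((A,B),(C,D),(A,C),(B,D)): d=b-a;print(np.linalg.norm(d),np.degrees(np.arctan2(d[1],d[0])))
# loop end z=117 at height .07
for t in((394,323),(450,323)):print(onz(W,g(*t),.07))
print("tin",onz(W,g(619,356),.058),"pep",onz(W,g(293,40),.116))
def pt(yaw,ox,oy,P):
    z=np.array([np.cos(yaw),np.sin(yaw),0]);x=np.array([0,0,1.]);y=np.cross(z,x)
    return np.array([ox,oy,.03])+P[:,:1]*x+P[:,1:2]*y+P[:,2:]*z
from scipy.optimize import least_squares
P=np.array([[30,31,70],[30,-31,70],[30,22,116],[30,-22,116]])/1e3
# sides: rim corners and side lines
f=lambda v:(proj(W,pt(*v,np.array([[.03,.031,.07],[.03,-.031,.07],[.03,.031,.012],[.03,-.031,.012]])))-np.array([g(384,263),g(462,264),g(386,190),g(465,190)]))[:, :].ravel()*np.array([1,1,1,1,1,0,1,0])
for k in(0,):
    s=least_squares(f,[np.radians(210),.5,-.28]);print(np.degrees(s.x[0]),s.x[1:],s.fun)
    Q=np.array([[.03,.031,.0],[.03,-.031,.0],[.042,.022,.117],[.042,-.022,.117],[0,0,.035]]);print(proj(W,pt(*s.x,Q))*1.4,pt(*s.x,Q)[4])
E
```

```text
[ 0.4646 -0.2768  0.06  ] [ 0.4955 -0.3284  0.06  ] [ 0.4122 -0.3052  0.06  ] [ 0.4439 -0.3599  0.06  ]
0.06012695473388934 -59.082669885295296
0.06325296660377851 -59.94268664136199
0.05961582638307411 -151.58894366758238
0.060510365251277384 -148.59790267502794
[ 0.3749 -0.3369  0.07  ]
[ 0.3985 -0.3765  0.07  ]
tin [ 0.4458 -0.5283  0.058 ] pep [ 0.5157 -0.1811  0.116 ]
210.14870480089655 [ 0.4885 -0.2973] [ 0.5238  0.0469 -0.5754 -0.0518 -0.4268  0.      0.476   0.    ]
[[385.5503 174.1905]
 [466.6099 175.33  ]
 [395.1489 322.6919]
 [448.9058 323.2055]
 [421.8105 214.6629]] [ 0.4583 -0.3149  0.03  ]
```

```bash
python3 - <<'E'
from h import *
delta([.460,-.314,.015],down(np.radians(-59.85)))
E
```

```text
delta [0.0257 0.0329 0.2541] [-0.0023  0.0005  0.0122] q [-0.8474  0.0202  1.7048 -0.      1.419   0.185 ] pos [ 0.4215 -0.2993  0.2691]
```

```bash
python3 jog.py '[[0.026,0.033,0.05,0,0,0.012,1],[0.026,0.033,0.1,0,0,0.012,1],[0.026,0.033,0.15,0,0,0.012,1],[0.026,0.033,0.19,0,0,0.012,1],[0.026,0.033,0.22,0,0,0.012,1],[0.026,0.033,0.24,0,0,0.012,1],[0.026,0.033,0.254,0,0,0.012,1],[0.026,0.033,0.254,0,0,0.012,1]]' && python3 jog.py '[[0,0,0,0,0,0,0.5],[0,0,0,0,0,0,0.3],[0,0,0,0,0,0,0.3],[0,0,0,0,0,0,0.3]]'
```

```text
time_s: 3.15
eef_pos: [0.4609, -0.3114, 0.0157]
eef_rot: [-0.001, 0.965, 0.262, -0.0]
wrist_force: [0.6, -0.9, 0.8]
opening: 1.003
grasp_force: 0.0
time_s: 3.65
eef_pos: [0.4622, -0.3134, 0.0177]
eef_rot: [0.001, 0.965, 0.261, 0.001]
wrist_force: [-0.1, 0.9, 6.7]
opening: 0.716
grasp_force: 65.9
```

```bash
python3 jog.py '[[0,0,-0.02,0,0,0,0.3],[0,0,-0.06,0,0,0,0.3],[0,0,-0.11,0,0,0,0.3],[0,0,-0.16,0,0,0,0.3],[0,0,-0.2,0,0,0,0.3],[0,0,-0.2,0,-0.15,0,0.3],[0,0,-0.2,0,-0.3,0,0.3],[0,0,-0.2,0,-0.3,0,0.3]]'; python3 -c "
from h import *
delta([.46,-.314,.2],down(-1.0446))"
```

```text
time_s: 4.65
eef_pos: [0.4623, -0.3111, 0.2152]
eef_rot: [0.038, 0.954, 0.26, -0.145]
wrist_force: [0.4, 0.4, -2.4]
opening: 0.718
grasp_force: 65.6
delta [0.0012 0.0014 0.0155] [-0.0011  0.3002  0.0061] q [-0.6478  0.2725  1.5598 -0.2788  1.4339  0.4463] pos [ 0.4623 -0.3111  0.2152]
```

```bash
cat > kin.py <<'E'
from h import *
from scipy.optimize import least_squares
def fk(q,p):
    d1,a2,a3,e,l,d6,a1=p
    R=Ro.from_euler('z',q[0]);x=R.apply([a1,l,d1])
    R=R*Ro.from_euler('y',q[1]);x=x+R.apply([0,0,a2])
    R=R*Ro.from_euler('y',q[2]);x=x+R.apply([e,0,a3])
    R=R*Ro.from_euler('z',q[3])*Ro.from_euler('y',q[4]);x=x+R.apply([0,0,d6])
    R=R*Ro.from_euler('z',q[5])
    return x,R
D=[([.98870,.18153,1.60806,0,1.35379,-.20628],[.21069,.53439,.23036]),
([-.3599,-.365,2.0679,.0003,1.4379,-.0496],[.3621,-.0103,.2513]),
([-.8474,.0202,1.7048,0,1.419,.185],[.4215,-.2993,.2691]),
([-.6478,.2725,1.5598,-.2788,1.4339,.4463],[.4623,-.3111,.2152])]
def fit(D=D):
    return least_squares(lambda p:np.r_[np.concatenate([fk(q,p)[0]-x for q,x in D]),.01*p[3],.01*p[6],.001*(p[0]-.2)],[.2,.42,.5,0,.117,.27,0])
LIM=np.array([[-2.99,2.99],[-.89,2.07],[.3,2.58],[-1.14,4.28],[0,2.63],[-3.12,3.12]]).T
def ik(p,x,R,q0):
    f=lambda q:np.r_[(fk(q,p)[0]-x)*5,(fk(q,p)[1].inv()*R*FX).as_rotvec()]
    s=least_squares(f,np.clip(q0,LIM[0]+.01,LIM[1]-.01),bounds=(LIM[0],LIM[1]));return s.x,np.linalg.norm(s.fun)
FX=Ro.identity()
E
python3 - <<'E'
from kin import *
import kin
s=fit();print(s.x,s.fun)
o=ctrl.get_obs();R=fk(o["q"],s.x)[1];print("offset",(R.inv()*rot(o)).as_rotvec())
E
```

```text
[3.10436695e-01 4.37644951e-01 5.13762942e-01 8.19941785e-02
 1.17817388e-01 3.18975037e-01 6.08908247e-05] [-9.81892556e-06  1.11795854e-05  3.18982381e-06  6.07587171e-05
  6.76130472e-06  2.38173277e-05 -9.94296399e-05  1.03468511e-04
 -1.35309693e-05  4.59870726e-05 -7.99901161e-05 -1.35865547e-05
  8.19941785e-04  6.08908247e-07  1.10436695e-04]
offset [3.39115627e-16 9.24860800e-17 1.57079633e+00]
```

```bash
cat >> kin.py <<'E'
FX=Ro.from_euler('z',-np.pi/2)
def tiltR(psi,tau): return down(psi+np.pi/2)*Ro.from_euler('y',-tau)
E
cat > srch.py <<'E'
from kin import *
p=fit().x; q0=ctrl.get_obs()["q"]
obs=[(.516,-.181,.032),(.446,-.528,.038),(.611,-.229,.023)]
for P in((.45,-.315),(.46,-.25),(.45,-.1),(.42,0.),(.45,.1),(.5,-.05)):
  for ps in range(0,360,30):
    psi=np.radians(ps);h=np.array([np.cos(psi),np.sin(psi)]);P_=np.array(P)
    clr=min(np.hypot(*(P_-h*s-np.array(o[:2])))-o[2] for o in obs for s in np.linspace(0,.33,12))
    if clr<.06: continue
    q=q0.copy();ok=True;jump=0
    q[5]=q[0]-np.arctan2(np.sin(psi+np.pi/2),np.cos(psi+np.pi/2))
    for tau in np.radians([0,15,30,45,60,75]):
        qn,e=ik(p,np.r_[P,.2],tiltR(psi,tau),q)
        if e>1e-3: ok=False;break
        q=qn
    if not ok: print(P,ps,"fail at",np.degrees(tau));continue
    qd,e=ik(p,np.r_[P,.035],tiltR(psi,np.radians(75)),q)
    print(P,ps,"clr %.3f"%clr,"OK" if e<1e-3 else "low fails",q.round(2),qd.round(2), "W",fk(qd,p)[0]-.319*np.r_[h*.966,-.26])
E
timeout 500 python3 srch.py
```

```text
(0.45, -0.315) 0 fail at 45.0
(0.45, -0.315) 30 fail at 14.999999999999998
(0.45, -0.315) 60 fail at 0.0
(0.45, -0.315) 120 clr 0.072 OK [-0.91  1.03  0.89  0.23  2.52  1.8 ] [-0.91  1.28  0.79  0.19  2.37  1.75] W [ 0.604077   -0.58186919  0.11794   ]
(0.45, -0.315) 150 clr 0.117 OK [-0.72  1.07  0.81 -0.33  2.54  1.24] [-0.72  1.32  0.71 -0.28  2.4   1.31] W [ 0.71686919 -0.469077    0.11794   ]
(0.45, -0.315) 180 clr 0.064 OK [-0.54  0.99  0.96 -0.73  2.31  0.87] [-0.54  1.24  0.87 -0.65  2.19  1.  ] W [ 0.758154 -0.315     0.11794 ]
(0.45, -0.315) 300 fail at 59.99999999999999
(0.45, -0.315) 330 fail at 59.99999999999999
(0.45, -0.1) 0 fail at 59.99999999999999
(0.45, -0.1) 30 fail at 29.999999999999996
(0.45, -0.1) 60 fail at 14.999999999999998
(0.45, -0.1) 210 clr 0.072 OK [-0.09  0.79  1.32 -0.72  2.14  0.94] [-0.09  1.06  1.24 -0.66  2.    1.08] W [0.71686919 0.054077   0.11794   ]
(0.45, -0.1) 240 clr 0.072 OK [ 0.08  0.64  1.6  -0.97  1.85  0.83] [ 0.08  0.94  1.51 -0.93  1.72  1.02] W [0.604077   0.16686919 0.11794   ]
(0.45, -0.1) 270 fail at 75.0
(0.45, -0.1) 300 fail at
[... 1941 characters left out ...]
fail at 45.0
(0.5, -0.05) 150 clr 0.074 OK [-0.41  0.93  1.07  0.17  2.44  1.73] [-0.41  1.19  0.98  0.15  2.28  1.7 ] W [ 0.76686919 -0.204077    0.11794   ]
(0.5, -0.05) 180 clr 0.100 OK [-0.21  0.97  1.01 -0.32  2.45  1.27] [-0.21  1.22  0.92 -0.27  2.29  1.34] W [ 0.808154 -0.05      0.11794 ]
(0.5, -0.05) 210 clr 0.100 OK [-0.02  0.89  1.14 -0.69  2.25  0.94] [-0.02  1.15  1.05 -0.62  2.11  1.07] W [0.76686919 0.104077   0.11794   ]
(0.5, -0.05) 240 clr 0.100 OK [ 0.15  0.74  1.41 -0.94  1.94  0.79] [ 0.15  1.02  1.33 -0.89  1.82  0.96] W [0.654077   0.21686919 0.11794   ]
(0.5, -0.05) 270 fail at 75.0
(0.5, -0.05) 300 fail at 59.99999999999999
(0.5, -0.05) 330 fail at 59.99999999999999
```

```bash
python3 - <<'E'
from h import *
T=ctrl.camera_params("top")
for t in((181,152),(232.5,230)):print(onz(T,t,0))
E
sed -i 's/^for P in.*/for P in((.5,.0),(.53,.05),(.55,.05),(.5,-.03)):/; s/range(0,360,30)/(210,225,240,250,260)/' srch.py; python3 srch.py
```

```text
[0.61245599 0.20333351 0.        ]
[ 0.44413008 -0.08650997  0.        ]
(0.5, 0.0) 210 clr 0.150 OK [ 0.05  0.91  1.11 -0.63  2.29  0.99] [ 0.05  1.17  1.02 -0.56  2.15  1.11] W [0.76686919 0.154077   0.11794   ]
(0.5, 0.0) 225 clr 0.150 OK [ 0.14  0.85  1.22 -0.78  2.16  0.88] [ 0.14  1.11  1.14 -0.71  2.02  1.02] W [0.71789778 0.21789778 0.11794   ]
(0.5, 0.0) 240 clr 0.150 OK [ 0.22  0.77  1.36 -0.9   2.    0.81] [ 0.22  1.05  1.28 -0.84  1.87  0.97] W [0.654077   0.26686919 0.11794   ]
(0.5, 0.0) 250 clr 0.150 OK [ 0.27  0.71  1.47 -0.98  1.89  0.79] [ 0.27  1.    1.39 -0.93  1.77  0.96] W [0.60539488 0.28957004 0.11794   ]
(0.5, 0.0) 260 clr 0.150 OK [ 0.31  0.64  1.58 -1.06  1.77  0.77] [ 0.31  0.95  1.5  -1.03  1.66  0.97] W [0.55351038 0.30347245 0.11794   ]
(0.53, 0.05) 210 clr 0.199 OK [ 0.11  0.99  0.95 -0.6   2.38  0.99] [ 0.11  1.24  0.86 -0.53  2.25  1.11] W [0.79686919 0.204077   0.11794   ]
(0.53, 0.05) 225 clr 0.199 OK [ 0.2   0.93  1.06 -0.76  2.24  0.87] [ 0.2   1.19  0.98 -0.68  2.12  1.  ] W [0.74789778 0.26789778 0.11794   ]
(0.53, 0.05) 240 clr 0.199 OK [ 0.28
[... 1122 characters left out ...]
10 clr 0.120 OK [ 0.01  0.9   1.13 -0.67  2.27  0.96] [ 0.01  1.16  1.04 -0.59  2.13  1.08] W [0.76686919 0.124077   0.11794   ]
(0.5, -0.03) 225 clr 0.120 OK [ 0.1   0.83  1.25 -0.81  2.12  0.86] [ 0.1   1.1   1.16 -0.74  1.99  1.01] W [0.71789778 0.18789778 0.11794   ]
(0.5, -0.03) 240 clr 0.120 OK [ 0.18  0.75  1.39 -0.93  1.96  0.8 ] [ 0.18  1.03  1.31 -0.87  1.84  0.97] W [0.654077   0.23686919 0.11794   ]
(0.5, -0.03) 250 clr 0.120 OK [ 0.23  0.69  1.5  -1.    1.85  0.78] [ 0.23  0.98  1.42 -0.96  1.73  0.96] W [0.60539488 0.25957004 0.11794   ]
(0.5, -0.03) 260 clr 0.120 OK [ 0.27  0.62  1.62 -1.09  1.73  0.77] [ 0.27  0.93  1.54 -1.06  1.62  0.97] W [0.55351038 0.27347245 0.11794   ]
```

```bash
python3 - <<'E'
from kin import *
p=fit().x;psi=np.radians(255)
delta([.575,.005,.26],tiltR(psi,.3))
q=ctrl.get_obs()["q"]
for z,t in((.26,.3),(.26,.6),(.26,1.),(.26,np.radians(75)),(.15,np.radians(75)),(.036,np.radians(75))):
    q,e=ik(p,np.array([.575,.005,z]),tiltR(psi,t),q);print(q,e)
T=ctrl.camera_params("top");print(onz(T,(375,258),0),onz(T,(282,135),0))
E
```

```text
delta [ 0.2329 -0.2153 -0.1186] [-0.2315 -0.0006 -0.7416] q [-0.6478  0.2725  1.5598 -0.2788  1.4339  0.4463] pos [ 0.4623 -0.3111  0.2152]
[-0.0364  0.24    1.5071 -0.2938  1.4681  0.2665] 7.013524771290375e-16
[ 0.0972  0.3604  1.4399 -0.557   1.5762  0.4233] 1.1396014325206663e-15
[ 0.2192  0.5542  1.3601 -0.8618  1.7565  0.556 ] 3.6175047647566414e-12
[ 0.2689  0.712   1.3133 -1.0782  1.9025  0.6101] 5.126098696566063e-10
[ 0.2689  0.8725  1.3022 -1.0385  1.8291  0.7462] 2.2773664478233904e-11
[ 0.2689  1.0662  1.2339 -1.0139  1.7641  0.8562] 5.1372679722659254e-11
[ 0.5586 -0.5418  0.    ] [ 0.8198 -0.086   0.    ]
```

```bash
python3 jog.py '[[0.01,-0.01,-0.04,-0.03,0,-0.09,0.3],[0.05,-0.045,-0.07,-0.06,0,-0.2,0.3],[0.09,-0.08,-0.09,-0.1,0,-0.31,0.3],[0.135,-0.125,-0.1,-0.14,0,-0.44,0.3],[0.18,-0.165,-0.11,-0.18,0,-0.57,0.3],[0.21,-0.195,-0.115,-0.21,0,-0.67,0.3],[0.233,-0.215,-0.119,-0.231,0,-0.742,0.3],[0.233,-0.215,-0.119,-0.231,0,-0.742,0.3]]'; python3 -c "
from kin import *
delta([.575,.005,.25],tiltR(np.radians(255),np.radians(75)))"
```

```text
time_s: 5.65
eef_pos: [0.5751, 0.0046, 0.2606]
eef_rot: [0.091, 0.785, 0.602, -0.118]
wrist_force: [-0.3, -0.5, -1.4]
opening: 0.72
grasp_force: 66.0
delta [ 0.0034 -0.0002  0.01  ] [ 0.0003 -1.0109 -0.0002] q [-0.0379  0.2383  1.5077 -0.2921  1.4679  0.2647] pos [0.5751 0.0046 0.2606]
```

```bash
python3 jog.py '[[0,0,0.002,0,-0.14,0,0.3],[0.001,0,0.004,0,-0.28,0,0.3],[0.002,0,0.006,0,-0.42,0,0.3],[0.003,0,0.008,0,-0.56,0,0.3],[0.003,0,0.01,0,-0.7,0,0.3],[0.003,0,0.01,0,-0.84,0,0.3],[0.003,0,0.01,0,-0.96,0,0.3],[0.003,0,0.01,0,-1.011,0,0.3],[0.003,0,0.01,0,-1.011,0,0.3]]'; python3 -c "
from kin import *
delta([.575,.005,.05],tiltR(np.radians(255),np.radians(75)))
cv2.imwrite('pics/s2.png',crop(ctrl.camera('scene'),120,50,220,220,2.6))"
```

```text
time_s: 6.78
eef_pos: [0.5751, 0.0019, 0.2497]
eef_rot: [0.37, 0.63, 0.481, -0.485]
wrist_force: [0.6, 0.2, -2.1]
opening: 0.714
grasp_force: 66.0
delta [ 0.1937 -0.0007  0.0485] [-0.0047  0.0016 -0.0003] q [ 0.2636  0.7274  1.3127 -1.0754  1.896   0.6224] pos [0.5751 0.0019 0.2497]
```

View pics/s2.png

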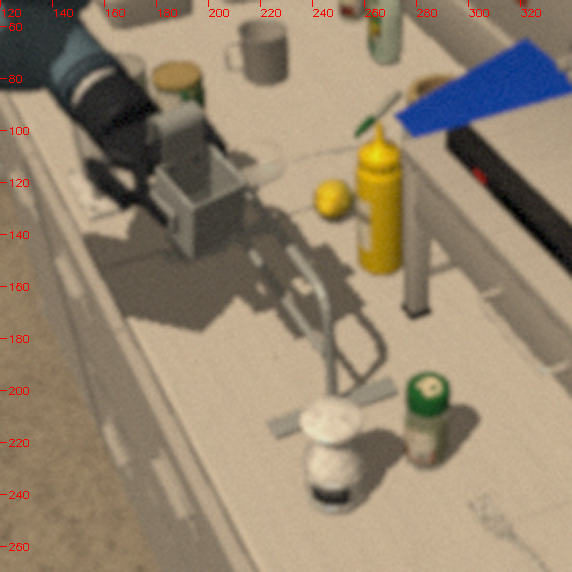

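```bash
python3 -c "
from kin import *
S=ctrl.camera_params('scene');T=ctrl.camera_params('top')
print(onz(S,(158,127),0),onz(T,(162,98),0),onz(T,(148,65),0.1))
o=ctrl.get_obs();p=fit().x;x,R=fk(o['q'],p);print(x-R.apply([0,0,.319]))"
```

```text
[7.67653596e-01 3.89787123e-01 1.11022302e-16] [0.76898652 0.37463386 0.        ] [0.82250681 0.43322971 0.1       ]
[0.65702669 0.29943541 0.333191  ]
```

```bash
python3 jog.py '[[0.03,0,0.008,0,0,0,0.3],[0.07,0,0.018,0,0,0,0.3],[0.11,0,0.028,0,0,0,0.3],[0.15,0,0.038,0,0,0,0.3],[0.18,0,0.045,0,0,0,0.3],[0.194,-0.001,0.0485,0,0,0,0.3],[0.194,-0.001,0.0485,0,0,0,0.3]]'; python3 jog.py '[[0.005,0,0.0013,0,0,0,0.3],[0.01,0,0.0026,0,0,0,0.3],[0.01,0,0.0026,0,0,0,0.3]]';  python3 -c "
from kin import *
delta([.575,.005,.036],tiltR(np.radians(255),np.radians(75)))"
```

```text
time_s: 7.7
eef_pos: [0.5755, 0.0056, 0.051]
eef_rot: [0.371, 0.63, 0.481, -0.484]
wrist_force: [0.5, 0.1, -0.9]
opening: 0.719
grasp_force: 66.0
time_s: 8.07
eef_pos: [0.5754, 0.0059, 0.0405]
eef_rot: [0.371, 0.63, 0.481, -0.484]
wrist_force: [-0.1, 0.5, -2.6]
opening: 0.719
grasp_force: 66.0
delta [ 0.0041 -0.0002  0.0021] [-0.0026  0.0023 -0.0021] q [ 0.2695  1.0638  1.2279 -1.0144  1.7723  0.8514] pos [0.5754 0.0059 0.0405]
```

```bash
python3 jog.py '[[0.002,0,0.0005,0,0,0,0.3],[0.004,0,0.001,0,0,0,0.3],[0.004,0,0.001,0,0,0,0.3]]';python3 jog.py '[[0.002,0,0.0005,0,0,0,0.3],[0.002,0,0.0005,0,0,0,0.3]]'
```

```text
time_s: 8.45
eef_pos: [0.5753, 0.0059, 0.036]
eef_rot: [0.371, 0.63, 0.481, -0.484]
wrist_force: [-0.1, 0.1, -1.7]
opening: 0.719
grasp_force: 66.0
time_s: 8.7
eef_pos: [0.5756, 0.006, 0.0346]
eef_rot: [0.371, 0.63, 0.481, -0.484]
wrist_force: [-0.1, 0.1, -0.2]
opening: 0.721
grasp_force: 66.3
```

```bash
python3 jog.py '[[0.0015,0,0.0004,0,0,0,0.3],[0.0015,0,0.0004,0,0,0,0.76],[0.0015,0,0.0004,0,0,0,0.8],[0.0015,0,0.0004,0,0,0,0.9],[0.0015,0,0.0004,0,0,0,1],[0.0015,0,0.0004,0,0,0,1],[0.0015,0,0.0004,0,0,0,1]]'
python3 -c "
from kin import *
a=crop(ctrl.camera('scene'),150,80,110,150,3.6);b=crop(ctrl.camera('top'),160,80,110,150,3.6)
cv2.imwrite('pics/s3.png',np.hstack([a,b]))"
```

```text
time_s: 9.57
eef_pos: [0.5754, 0.0059, 0.0326]
eef_rot: [0.371, 0.63, 0.481, -0.484]
wrist_force: [0.3, 0.3, -0.0]
opening: 0.999
grasp_force: 0.0
```

View pics/s3.png

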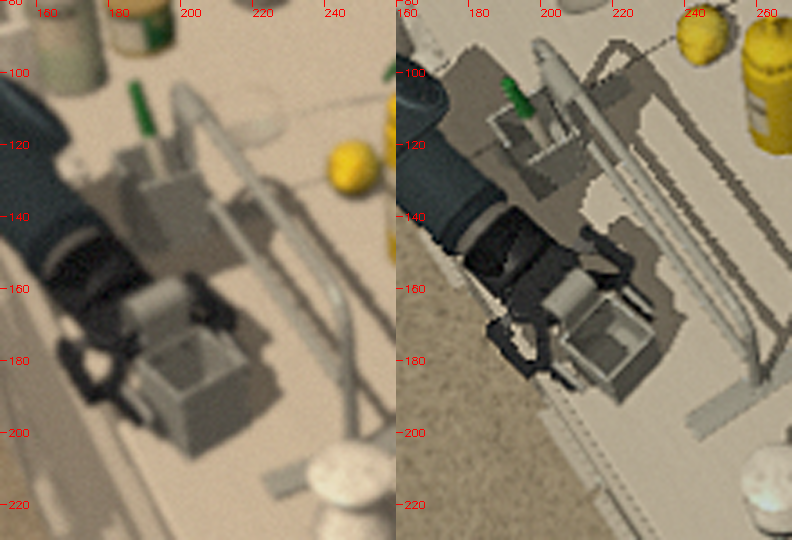

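```bash
python3 jog.py '[[0,0,-0.012,0,0,0,1],[0,0,-0.026,0,0,0,1],[0,0,-0.038,0,0,0,1],[-0.03,0,-0.046,0,0,0,1],[-0.08,0,-0.058,0,0,0,1],[-0.13,0,-0.07,0,0,0,1],[-0.18,0,-0.083,0,0,0,1],[-0.2,0,-0.09,0,0.1,0,1],[-0.2,0,-0.09,0,0.25,0,1],[-0.2,0,-0.09,0,0.25,0,1]]'
python3 -c "
from kin import *
delta([.60,.06,.33],down(np.radians(-15)))"
```

```text
time_s: 10.92
eef_pos: [0.5857, 0.0407, 0.253]
eef_rot: [0.309, 0.687, 0.523, -0.399]
wrist_force: [1.0, -0.0, 1.3]
opening: 1.001
grasp_force: 0.0
delta [-0.0562  0.0093 -0.0572] [ 0.005   1.0589 -0.0072] q [ 0.2769  0.6415  1.2763 -0.8851  1.8272  0.5916] pos [0.5857 0.0407 0.253 ]
```

```bash
python3 -c "
from kin import *
delta([.570,-.012,.29],down(np.radians(-15)))"
python3 jog.py '[[-0.02,0,-0.01,0,0.15,0,1],[-0.03,0,-0.015,0,0.32,0,1],[-0.03,0,-0.02,0,0.48,0,1],[-0.03,0,-0.02,0,0.64,0,1],[-0.03,0,-0.02,0,0.8,0,1],[-0.03,0,-0.02,0,0.95,0,1],[-0.03,0,-0.02,0,1.059,0,1],[-0.03,0,-0.02,0,1.059,0,1]]'
python3 -c "
from kin import *
delta([.570,-.012,.29],down(np.radians(-15)))"
```

```text
delta [-0.0592 -0.001   0.0298] [ 0.005   1.0589 -0.0072] q [ 0.2769  0.6415  1.2763 -0.8851  1.8272  0.5916] pos [0.5857 0.0407 0.253 ]
time_s: 11.92
eef_pos: [0.5842, 0.0417, 0.2833]
eef_rot: [0.0, 0.795, 0.607, -0.003]
wrist_force: [0.5, -0.2, 0.3]
opening: 1.003
grasp_force: 0.0
delta [-0.0556  0.0004 -0.0064] [-0.003   0.0054 -0.0052] q [-0.1285  0.1691  1.5151 -0.005   1.4612  0.1391] pos [0.5842 0.0417 0.2833]
```

```bash
python3 jog.py '[[-0.04,0,-0.006,-0.003,0.005,-0.005,1],[-0.056,0,-0.006,-0.003,0.005,-0.005,1],[-0.056,0,-0.006,-0.003,0.005,-0.005,1]]'
python3 - <<'E'
from h import *
import pickle
W=ctrl.camera_params("wrist");im=ctrl.camera("wrist");pickle.dump(W,open("w2.pkl","wb"))
cv2.imwrite("pics/w2.png",im)
cv2.imwrite("pics/w2g.png",crop(im,0,0,560,420,1.4,40))
E
```

```text
time_s: 12.3
eef_pos: [0.5703, -0.0108, 0.2901]
eef_rot: [0.0, 0.793, 0.609, 0.001]
wrist_force: [-0.8, 0.2, -0.1]
opening: 0.999
grasp_force: 0.0
```

View pics/w2g.png

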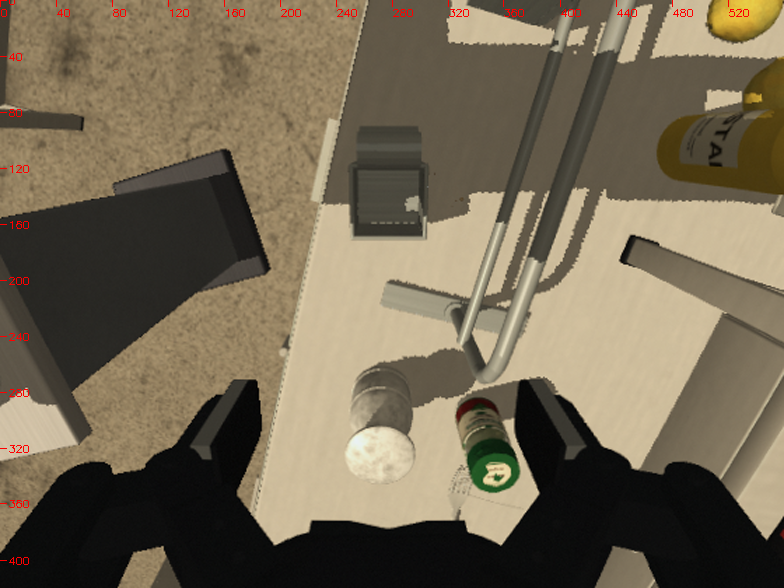

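```bash
cat > m2.py <<'E'
from kin import *
import pickle
np.set_printoptions(precision=4,suppress=True)
W=pickle.load(open("w2.pkl","rb"));g=lambda x,y:np.array((x/1.4,y/1.4))
C=np.array([onz(W,g(*t),.07) for t in((351,239),(426,239),(428,165),(350,163))]);print("cup rim",C,C.mean(0))
y=(C[0]+C[3]-C[1]-C[2]);x=C[2]+C[3]-C[0]-C[1]
print("y az",np.degrees(np.arctan2(y[1],y[0])),np.linalg.norm(y)/2,"x az",np.degrees(np.arctan2(x[1],x[0])),np.linalg.norm(x)/2)
a,b=onz(W,g(605,60),.165),onz(W,g(538,262),.165);d=a-b;print("bar",a,b,"az",np.degrees(np.arctan2(d[1],d[0])))
a2,b2=onz(W,g(557,60),.088),onz(W,g(502,215),.088);d=a2-b2;print("low",a2,b2,np.degrees(np.arctan2(d[1],d[0])))
print("foot",onz(W,g(383,293),.004),onz(W,g(527,325),.004),"post",onz(W,g(456,309),.01))
print("jar",onz(W,g(493,467),.106),"pep",onz(W,g(380,455),.116))
E
python3 m2.py
```

```text
cup rim [[ 0.5445  0.0032  0.07  ]
 [ 0.604  -0.0126  0.07  ]
 [ 0.6192  0.0443  0.07  ]
 [ 0.5606  0.0614  0.07  ]] [0.5821 0.0241 0.07  ]
y az 164.42113475525002 0.06130780185822246 x az 74.7828059871336 0.05962474383812641
bar [0.7208 0.0812 0.165 ] [ 0.6648 -0.0237  0.165 ] az 61.93140099746591
low [0.7237 0.0934 0.088 ] [ 0.6645 -0.0053  0.088 ] 59.06024224535812
foot [ 0.5516 -0.0695  0.004 ] [ 0.6871 -0.1417  0.004 ] post [ 0.6188 -0.1029  0.01  ]
jar [ 0.6137 -0.2211  0.106 ] pep [ 0.5217 -0.1741  0.116 ]
```

```bash
cat > bar.py <<'E'
from m2 import *
T=ctrl.camera_params("top");S=ctrl.camera_params("scene")
o=np.array([.7005,.0445,0]);yw=np.radians(-29)
ax=np.array([np.cos(yw),np.sin(yw),0]);ay=np.array([-ax[1],ax[0],0])
for n,P,f in(("top",T,"pics/top0.png"),("scene",S,"pics/scene0.png"),("w2",W,"pics/w2.png")):
    im=cv2.imread(f,0)
    for l in cv2.createLineSegmentDetector().detect(im)[0][:,0]:
        e=[onz(P,l[:2],.165),onz(P,l[2:],.165)]
        r=[((x-o)@ax,(x-o)@ay) for x in e]
        if all(abs(v[0])<.02 and abs(v[1])<.17 for v in r) and abs(r[0][1]-r[1][1])>.03: print(n,np.round(np.array(r)*1e3,1).tolist())
E
python3 bar.py | grep -v '^\(cup\|bar\|low\|foot\|jar\|y\| \)'
```

```text
top [[-8.6, 91.1], [-8.2, 19.8]]
top [[1.1, 43.0], [1.6, 105.4]]
top [[5.4, 159.0], [8.3, 107.9]]
top [[9.2, -124.5], [9.6, -31.2]]
top [[-2.9, 101.3], [-1.8, 143.8]]
top [[-14.1, 9.0], [-14.8, -166.6]]
top [[-3.9, -132.6], [-3.9, 4.8]]
scene [[-8.8, -13.3], [-8.4, -61.4]]
scene [[7.8, 156.8], [9.3, 75.0]]
scene [[-11.0, 4.0], [-8.0, 81.0]]
scene [[-11.1, -154.2], [-9.7, -81.2]]
w2 [[6.7, 41.7], [6.5, -86.4]]
w2 [[-6.3, -74.4], [-6.4, -34.4]]
w2 [[-6.8, -32.5], [-6.6, 58.5]]
w2 [[-15.7, -91.1], [-15.4, -37.4]]
w2 [[-9.1, -36.5], [-9.1, -96.2]]
w2 [[8.2, -122.6], [4.0, -164.1]]
w2 [[-7.3, -148.5], [-7.1, -114.8]]
w2 [[1.9, -155.5], [2.3, -78.1]]
w2 [[-3.3, -77.0], [-3.2, -144.6]]
```

```bash
python3 -c "
from kin import *
delta([.5784,.0106,.035],down(np.radians(-15.4)))"
```

```text
delta [0.0216 0.0017 0.2554] [ 0.0024 -0.0018  0.0089] q [-0.2267  0.1251  1.5507  0.0017  1.4633  0.033 ] pos [ 0.5705 -0.0102  0.2903]
```

```bash
python3 jog.py '[[0.022,0.002,0.04,0.002,-0.002,0.009,1],[0.022,0.002,0.09,0.002,-0.002,0.009,1],[0.022,0.002,0.14,0.002,-0.002,0.009,1],[0.022,0.002,0.18,0.002,-0.002,0.009,1],[0.022,0.002,0.21,0.002,-0.002,0.009,1],[0.022,0.002,0.235,0.002,-0.002,0.009,1],[0.022,0.002,0.255,0.002,-0.002,0.009,1],[0.022,0.002,0.255,0.002,-0.002,0.009,1]]' && python3 jog.py '[[0,0,0,0,0,0,0.6],[0,0,0,0,0,0,0.4],[0,0,0,0,0,0,0.3],[0,0,0,0,0,0,0.3]]'
```

```text
time_s: 13.35
eef_pos: [0.578, 0.0113, 0.0344]
eef_rot: [-0.001, 0.795, 0.606, -0.0]
wrist_force: [0.0, -1.1, -0.4]
opening: 1.004
grasp_force: 0.0
time_s: 13.85
eef_pos: [0.5807, 0.01, 0.0378]
eef_rot: [0.002, 0.796, 0.606, 0.002]
wrist_force: [-0.1, -0.2, 6.1]
opening: 0.718
grasp_force: 66.2
```

```bash
cat > tg.py <<'E'
from kin import *
import sys
o=np.array([.7005,.0445,0]);yw=np.radians(-29)
ax=np.array([np.cos(yw),np.sin(yw),0]);ay=np.array([-ax[1],ax[0],0])
def st(x,y,z): return o+ax*x+ay*y+np.array([0,0,z])
if __name__=="__main__":
    x,y,z=map(float,sys.argv[1:4]);delta(st(x,y,z),down(np.radians(-119)))
    r=ctrl.get_obs()["eef_pos"]-o;print("stand frame now",r@ax,r@ay,r[2])
E
python3 jog.py '[[0,0,-0.02,0,0,0,0.3],[0,0,-0.06,0,0,0,0.3],[0,0,-0.11,0,0,0,0.3],[0,0,-0.16,0,0,0,0.3],[0,0,-0.2,0,0,0,0.3],[0,0,-0.23,0,0,0,0.3],[0,0,-0.23,0,0,0,0.3]]'; python3 tg.py -.055 -.04 .26
```

```text
time_s: 14.72
eef_pos: [0.5802, 0.01, 0.27]
eef_rot: [0.003, 0.795, 0.606, 0.003]
wrist_force: [0.3, -0.5, -2.7]
opening: 0.72
grasp_force: 65.6
delta [0.0392 0.0439 0.0104] [ 0.0053 -0.0085  1.8081] q [-0.1873  0.1562  1.5566  0.0002  1.4201  0.0815] pos [0.5802 0.01   0.27  ]
stand frame now -0.08851831057633397 -0.0884756542646462 0.2699583545720311
```

```bash
python3 jog.py '[[0.004,0.004,0.001,0,0,0.18,0.3],[0.008,0.009,0.002,0,0,0.36,0.3],[0.012,0.013,0.003,0,0,0.54,0.3],[0.016,0.017,0.004,0.001,-0.001,0.72,0.3],[0.02,0.022,0.005,0.002,-0.002,0.9,0.3],[0.024,0.026,0.006,0.003,-0.003,1.08,0.3],[0.028,0.03,0.007,0.004,-0.004,1.26,0.3],[0.032,0.035,0.008,0.004,-0.005,1.44,0.3],[0.035,0.039,0.009,0.005,-0.007,1.62,0.3],[0.039,0.044,0.01,0.005,-0.008,1.808,0.3]]'; python3 jog.py '[[0,0,0,0,0,0,0.3]]';python3 tg.py -.055 -.04 .18
python3 - <<'E'
from tg import *
import pickle
ims=[]
for n,c in(("scene",(165,80,110,150)),("top",(185,80,110,150))):
    ims.append(crop(ctrl.camera(n),*c,3.6))
cv2.imwrite("pics/s4.png",np.hstack(ims))
E
```

```text
time_s: 15.98
eef_pos: [0.6305, 0.0364, 0.2539]
eef_rot: [0.0, 0.967, -0.253, -0.005]
wrist_force: [-0.7, 0.3, -0.5]
opening: 0.716
grasp_force: 65.5
time_s: 16.1
eef_pos: [0.6307, 0.0364, 0.2541]
eef_rot: [0.0, 0.968, -0.249, -0.005]
wrist_force: [0.0, 0.0, -1.5]
opening: 0.712
grasp_force: 65.5
delta [ 0.0028 -0.0012  0.0741] [0.003  0.0089 0.0024] q [-0.1302  0.2943  1.423   0.0005  1.4336  1.9443] pos [0.6307 0.0364 0.2541]
stand frame now -0.05713063168082599 -0.04093393178698222 0.25413853403083475
```

View pics/s4.png

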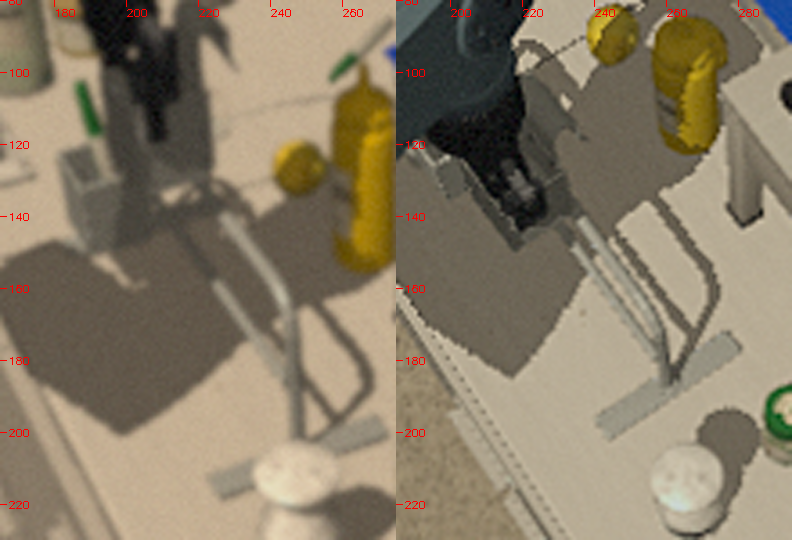

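```bash
python3 jog.py '[[0.003,-0.001,0.03,0.003,0.009,0.002,0.3],[0.003,-0.001,0.06,0.003,0.009,0.002,0.3],[0.003,-0.001,0.074,0.003,0.009,0.002,0.3],[0.003,-0.001,0.074,0.003,0.009,0.002,0.3]]'; python3 tg.py -.054 -.04 .125
```

```text
time_s: 16.7
eef_pos: [0.6335, 0.0357, 0.1812]
eef_rot: [0.0, 0.968, -0.251, 0.001]
wrist_force: [-0.5, 0.5, -1.3]
opening: 0.715
grasp_force: 65.4
delta [ 0.0003 -0.0002  0.0562] [-0.0003 -0.0011 -0.0003] q [-0.1304  0.3548  1.4958 -0.0001  1.2899  1.9469] pos [0.6335 0.0357 0.1812]
stand frame now -0.054345913102562024 -0.0401830464279489 0.18116923586479128
```

```bash
python3 jog.py '[[0,0,0.02,0,0,0,0.3],[0,0,0.035,0,0,0,0.3],[0,0,0.045,0,0,0,0.3],[0,0,0.053,0,0,0,0.3],[0,0,0.06,0,0,0,0.3]]';python3 jog.py '[[0,0,0.008,0,0,0,0.3],[0,0,0.014,0,0,0,0.3],[0,0,0.018,0,0,0,0.3]]'; python3 tg.py -.054 -.04 .095
```

```text
time_s: 17.32
eef_pos: [0.6346, 0.036, 0.1238]
eef_rot: [-0.0, 0.968, -0.251, 0.002]
wrist_force: [-21.8, 7.3, 36.3]
opening: 0.713
grasp_force: 67.9
time_s: 17.7
eef_pos: [0.6336, 0.0378, 0.1136]
eef_rot: [-0.001, 0.968, -0.25, 0.001]
wrist_force: [-47.3, 10.1, 69.1]
opening: 0.718
grasp_force: 81.3
delta [0.0012 0.0017 0.0186] [-0.0014 -0.001   0.0004] q [-0.1276  0.4299  1.5411  0.001   1.1692  1.9486] pos [0.6336 0.0378 0.1136]
stand frame now -0.05526237232022437 -0.038345617456042744 0.11364791581799333
```

```bash
python3 jog.py '[[0,0,-0.01,0,0,0,0.3],[0,0,-0.018,0,0,0,0.3],[-0.001,0,-0.018,0,0,0,0.3],[-0.001,0,-0.018,0,0,0,0.3]]'; python3 tg.py -.057 -.04 .128
```

```text
time_s: 18.2
eef_pos: [0.6336, 0.0358, 0.1216]
eef_rot: [-0.0, 0.968, -0.251, 0.002]
wrist_force: [0.8, -0.3, -1.3]
opening: 0.716
grasp_force: 73.2
delta [-0.0027 -0.     -0.0064] [-0.0009 -0.003  -0.0018] q [-0.1301  0.4192  1.5382 -0.0003  1.1811  1.9488] pos [0.6336 0.0358 0.1216]
stand frame now -0.054287069607187786 -0.04000116277452585 0.12158484275793321
```

```bash
python3 jog.py '[[-0.0015,0,-0.003,0,0,0,0.3],[-0.003,0,-0.006,0,0,0,0.3],[-0.003,0,-0.006,0,0,0,0.3]]';python3 jog.py '[[0,0,0.004,0,0,0,0.3],[0,0,0.008,0,0,0,0.3],[0,0,0.008,0,0,0,0.3]]';python3 jog.py '[[0,0,0.002,0,0,0,0.3],[0,0,0.004,0,0,0,0.3],[0,0,0.004,0,0,0,0.3]]'; python3 tg.py -.057 -.04 .095
```

```text
time_s: 18.58
eef_pos: [0.6312, 0.0377, 0.1286]
eef_rot: [-0.0, 0.968, -0.251, 0.002]
wrist_force: [-0.6, 0.7, -2.0]
opening: 0.718
grasp_force: 73.2
time_s: 18.95
eef_pos: [0.6306, 0.0377, 0.1195]
eef_rot: [-0.0, 0.968, -0.251, 0.001]
wrist_force: [0.3, -0.8, -1.9]
opening: 0.715
grasp_force: 73.2
time_s: 19.32
eef_pos: [0.6309, 0.0376, 0.1161]
eef_rot: [-0.0, 0.968, -0.251, 0.002]
wrist_force: [-0.6, 0.0, -1.0]
opening: 0.715
grasp_force: 73.2
delta [0.0005 0.0003 0.0211] [-0.0011 -0.003  -0.0015] q [-0.1279  0.4207  1.5486 -0.0001  1.1691  1.9506] pos [0.6309 0.0376 0.1161]
stand frame now -0.057514186713257025 -0.03976599459958356 0.11605073210193184
```

```bash
for i in 1; do python3 jog.py '[[0,0,0.002,0,0,0,0.3],[0,0,0.004,0,0,0,0.3],[0,0,0.004,0,0,0,0.3]]'; done; python3 jog.py '[[0,0,0.002,0,0,0,0.3],[0,0,0.004,0,0,0,0.3],[0,0,0.004,0,0,0,0.3]]'
```

```text
time_s: 19.7
eef_pos: [0.6324, 0.0372, 0.1133]
eef_rot: [-0.0, 0.968, -0.251, 0.003]
wrist_force: [3.2, -0.4, 2.1]
opening: 0.716
grasp_force: 73.8
time_s: 20.08
eef_pos: [0.6326, 0.0372, 0.1129]
eef_rot: [-0.0, 0.968, -0.251, 0.004]
wrist_force: [-9.0, -1.4, 24.6]
opening: 0.712
grasp_force: 76.7
```

```bash
python3 - <<'E'
from tg import *
W=ctrl.camera_params("wrist");ob=ctrl.get_obs();w=ctrl.camera("wrist");s=ctrl.camera("scene");t=ctrl.camera("top")
import pickle;pickle.dump((W,ob),open("w3.pkl","wb"))
for n,i in(("w3",w),("sc5",s),("tp5",t)):cv2.imwrite(f"pics/{n}.png",i)
br=lambda i:(255*(i/255.)**.55).astype(np.uint8)
P=ctrl.camera_params("scene")
wc=crop(br(w),130,200,290,220,1.6,20)
sc=crop(br(s),178,92,82,88,4,10)
# predicted cup points, TCP at cup (-.014,0,.038)
r=rot(ob);tc=ob["eef_pos"]
pts=np.array([[30,22,114],[30,-22,114],[59,22,74],[59,-22,74],[-30,31,70],[-30,-31,70],[-30,31,0],[-30,-31,0]])/1e3
X=tc+r.apply((pts-np.array([-.014,0,.038]))*np.array([1,-1,-1]))
for q in proj(W,X): cv2.circle(wc,tuple(int(v) for v in (q-[130,200])*1.6),2,(0,0,255),-1)
for q in proj(P,X): cv2.circle(sc,tuple(int(v) for v in (q-[178,92])*4),2,(0,0,255),-1)
for q in proj(W,np.array([st(0,y,.165) for y in(-.1,-.07,-.01,.02)])):cv2.circle(wc,tuple(int(v) for v in (q-[130,200])*1.6),2,(255,0,0),-1)
cv2.imwrite("pics/s5.png",np.hstack([wc,sc]))
E
```

```text
(no output)
```

View pics/s5.png

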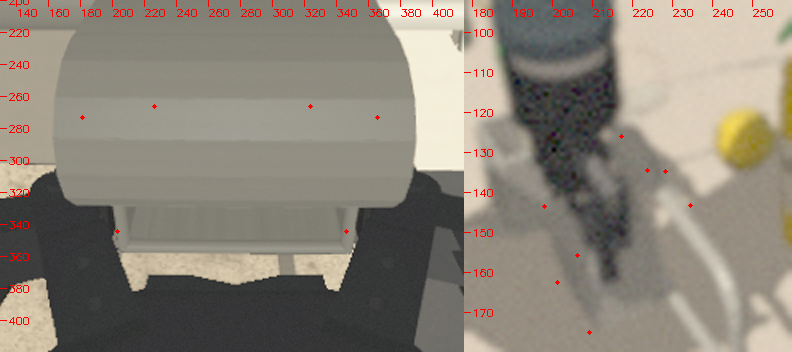

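```bash
python3 - <<'E'
from tg import *
im=cv2.GaussianBlur(cv2.imread("pics/w3.png",0),(3,3),0).astype(float)
for y in range(205,330,10):
    g=np.abs(im[y,2:]-im[y,:-2]);L=145+np.argmax(g[144:210]);Rr=335+np.argmax(g[334:410]);print(y,L,Rr,g[L-1],g[Rr-1])
c=im[300:380,270:300].mean(1);print(np.round(c).astype(int).tolist())
c=im[205:335,270:300].mean(1);print(np.round(c).astype(int).tolist())
E
```

```text
205 185 368 9.0 101.0
215 180 374 2.0 70.0
225 173 380 27.0 97.0
235 169 383 25.0 94.0
245 167 386 18.0 101.0
255 165 388 18.0 103.0
265 163 389 12.0 97.0
275 163 389 13.0 96.0
285 162 390 14.0 93.0
295 163 389 17.0 98.0
305 163 390 59.0 115.0
315 149 385 96.0 43.0
325 173 382 27.0 35.0
[89, 88, 88, 88, 89, 89, 89, 89, 89, 89, 86, 84, 83, 83, 83, 83, 84, 84, 83, 83, 83, 83, 83, 83, 82, 78, 75, 74, 74, 74, 73, 71, 71, 71, 71, 71, 71, 71, 71, 71, 71, 71, 71, 71, 71, 71, 71, 71, 71, 68, 67, 71, 78, 85, 93, 96, 94, 89, 98, 123, 143, 147, 147, 149, 152, 153, 155, 155, 156, 157, 157, 157, 154, 142, 121, 95, 66, 37, 20, 16]
[71, 71, 71, 71, 71, 71, 72, 72, 73, 73, 74, 74, 74, 75, 75, 74, 74, 74, 75, 76, 77, 77, 78, 78, 78, 78, 77, 76, 76, 77, 77, 78, 79, 81, 83, 84, 84, 84, 84, 85, 86, 86, 86, 86, 86, 85, 85, 84, 84, 84, 85, 85, 86, 86, 86, 87, 92, 99, 103, 104, 104, 104, 105, 105, 105, 106, 106, 106, 106, 106, 106, 105, 105, 105, 105, 106, 106, 106, 106, 106, 107, 105, 100, 93, 89, 88, 88, 88, 89, 89, 90, 90, 90, 89, 89, 89, 88, 88, 88, 89, 89, 89, 89, 89, 89, 86, 84, 83, 83, 83, 83, 84, 84, 83, 83, 83, 83, 83, 83, 82, 78, 75, 74, 74, 74, 73, 71, 71, 71, 71]
```

```bash
cat > cupfit.py <<'E'
from tg import *
import pickle
def cupX(ob,pts,v):
    # v: TCP in cup (x,z) m, pitch of cup in tool, y off
    r=rot(ob);M=Ro.from_euler('y',v[2])
    return ob["eef_pos"]+r.apply((M.apply((pts-np.array([v[0],v[3],v[1]])))*np.array([1,-1,-1])))
a=np.radians(np.arange(-30,200,2))
ring=lambda s,r:np.c_[.04+r*np.cos(a),np.full(a.size,s*.022),.104+r*np.sin(a)]
def resid(v,W,ob,sil,rim):
    out=[]
    for s,col in((1,1),(-1,0)):
        q=proj(W,cupX(ob,ring(s,.013),v))
        # outer envelope x at each row
        for row in sil:
            d=np.abs(q[:,1]-row[0]);k=np.where(d<3)[0]
            obs=row[1] if q[:,0].mean()<276 else row[2]
            if len(k)==0: out.append(d.min());continue
            x=q[k,0];e=x.min() if q[:,0].mean()<276 else x.max()
            out.append(e-obs)
    q=proj(W,cupX(ob,np.array([[-.03,0,.07],[-.0275,0,.07]]),v))
    out+=[3*(q[0,1]-rim[0]),3*(q[1,1]-rim[1])]
    # near silhouette of loop
    q=proj(W,cupX(ob,ring(0,.013),v));out.append(2*(q[:,1].max()-rim[2]))
    return np.array(out)
E
python3 - <<'E'
from cupfit import *
from scipy.optimize import minimize
W,ob=pickle.load(open("w3.pkl","rb"))
sil=[(225,173,380),(235,169,383),(245,167,386),(255,165,388),(265,163,389),(275,163,389),(285,162,390),(295,163,389),(305,163,390)]
rim=(358.5,352.5,325)
for s0 in((-.014,.038,0,0),(-.014,.028,.05,0),(-.018,.03,-.05,0)):
    m=minimize(lambda v:np.abs(resid(v,W,ob,sil,rim)).sum(),s0,method="Nelder-Mead",options=dict(maxiter=3000,xatol=1e-6,fatol=1e-4,initial_simplex=np.array([s0]+[np.array(s0)+d for d in np.diag([.005,.005,.08,.003])])))
    print(m.x,np.degrees(m.x[2]),m.fun);print(resid(m.x,W,ob,sil,rim).round(1))
E
```

```text
[-0.01374722  0.03254777 -0.11065085  0.00056513] -6.33982696997263 26.152189173025306
[-1.6 -0.7 -0.9 -0.6  0.5 -0.   1.   0.5  1.5  1.   1.1  0.3  0.  -0.1
  0.3 -0.7 -0.2 -2.2 -0.   5.7  7. ]
[-0.01383141  0.03264837 -0.11579036  0.0005702 ] -6.634299078482944 26.336549526746296
[-1.1 -0.4 -0.6 -0.4  0.6  0.   1.   0.4  1.2  0.6  0.8  0.1 -0.2 -0.2
  0.4 -0.6 -0.  -1.8 -0.6  5.2 10.1]
[-0.01359866  0.03260098 -0.10647385  0.00058385] -6.100502204972476 26.779637256302777
[-1.7 -0.8 -0.9 -0.4  0.8  0.4  1.5  0.9  2.1  1.3  1.3  0.4 -0.  -0.2
  0.1 -0.9 -0.4 -2.6 -0.   5.7  4.2]
```

```bash
sed -i 's/down(np.radians(-119)))/down(np.radians(-119))*Ro.from_euler("y",float(sys.argv[4])))/' tg.py; python3 jog.py '[[0,0,-0.01,0,0,0,0.3],[0,0,-0.03,0,0,0,0.3],[0,0,-0.05,0,0,0,0.3],[0,0,-0.065,0,0,0,0.3],[0,0,-0.065,0,0,0,0.3]]'; python3 tg.py -.057 -.04 .17 -.155
```

```text
time_s: 20.85
eef_pos: [0.632, 0.0376, 0.1753]
eef_rot: [-0.0, 0.968, -0.251, 0.003]
wrist_force: [-0.2, -0.8, -1.0]
opening: 0.717
grasp_force: 73.4
delta [-0.0004  0.0007  0.0053] [-0.0026 -0.1614 -0.0012] q [-0.1278  0.3538  1.5095 -0.      1.2714  1.9506] pos [0.632  0.0376 0.1753]
stand frame now -0.056584059147150645 -0.03930322115255312 0.17532426664837905
```

```bash
python3 jog.py '[[0,0,0.002,0,-0.08,0,0.3],[0,0.001,0.005,-0.002,-0.161,-0.001,0.3],[0,0.001,0.005,-0.002,-0.161,-0.001,0.3]]'; python3 tg.py -.057 -.04 .13 -.155; python3 - <<'E'
from cupfit import *
from scipy.optimize import minimize
W=ctrl.camera_params("wrist");ob=ctrl.get_obs();raw=ctrl.camera("wrist");cv2.imwrite("pics/w4.png",raw)
im=cv2.GaussianBlur(cv2.cvtColor(raw,cv2.COLOR_BGR2GRAY),(3,3),0).astype(float)
sil=[]
for y in range(225,306,10):
    g=np.abs(im[y,2:]-im[y,:-2]);L=150+np.argmax(g[149:185]);Rr=370+np.argmax(g[369:405]);sil.append((y,L,Rr))
print(sil);print(np.round(im[318:375,270:300].mean(1)).astype(int).tolist())
E
```

```text
time_s: 21.22
eef_pos: [0.6304, 0.036, 0.1666]
eef_rot: [-0.019, 0.965, -0.25, -0.077]
wrist_force: [-0.3, -0.0, -1.9]
opening: 0.713
grasp_force: 73.2
delta [ 0.006  -0.0015  0.0361] [ 0.0014  0.0043 -0.0017] q [-0.1578  0.4586  1.3933  0.0533  1.4402  1.9098] pos [0.6304 0.036  0.1666]
stand frame now -0.05723619084272111 -0.041408314387096995 0.16658128586808937
[(225, np.int64(172), np.int64(380)), (235, np.int64(168), np.int64(384)), (245, np.int64(166), np.int64(386)), (255, np.int64(164), np.int64(388)), (265, np.int64(163), np.int64(389)), (275, np.int64(163), np.int64(389)), (285, np.int64(162), np.int64(389)), (295, np.int64(163), np.int64(388)), (305, np.int64(163), np.int64(387))]
[87, 87, 88, 87, 85, 81, 79, 78, 78, 78, 77, 75, 74, 74, 74, 74, 74, 74, 74, 74, 74, 74, 75, 74, 74, 74, 74, 74, 74, 75, 74, 71, 71, 76, 84, 91, 98, 101, 97, 95, 100, 107, 109, 109, 110, 110, 110, 108, 118, 130, 115, 102, 108, 125, 133, 115, 104]
```

```bash
python3 - <<'E'
from cupfit import *
W,ob=pickle.load(open("w3.pkl","rb"))
for v in((-.0138,.0326,-.11,0),(-.0138,.0326,-.08,0),(-.0138,.0326,-.14,0),(-.0138,.030,0,0),(-.0138,.030,-.05,0),(-.0138,.035,-.15,0)):
    b=np.radians(np.arange(0,200,1));q=proj(W,cupX(ob,np.c_[.04+.013*np.cos(b),0*b,.104+.013*np.sin(b)],v))[:,1]
    e=np.argmax(q);print(v,[round(float(np.interp(r,q[:e],np.degrees(b[:e]))),1) for r in(238,261.5,287.5,311)],"max",q.max().round(1),np.degrees(b[e]),"rim",proj(W,cupX(ob,np.array([[-.03,0,.07],[-.0275,0,.07]]),v))[:,1], "w90",np.ptp(proj(W,cupX(ob,np.array([[.04,.022,.117],[.04,-.022,.117]]),v))[:,0]))
E
```

```text
(-0.0138, 0.0326, -0.11, 0) [26.3, 48.2, 70.3, 93.9] max 327.9 135.0 rim [358.27836379 354.18604775] w90 221.36317043114371
(-0.0138, 0.0326, -0.08, 0) [41.2, 61.8, 85.2, 117.4] max 315.4 139.0 rim [357.34127417 353.06942944] w90 220.21258553815113
(-0.0138, 0.0326, -0.14, 0) [8.7, 34.3, 56.5, 77.1] max 340.6 131.0 rim [359.11469237 355.20379507] w90 222.14177131471598
(-0.0138, 0.03, 0, 0) [72.6, 93.9, 133.9, 147.0] max 289.3 148.0 rim [358.97094003 354.18401985] w90 223.73760609165743
(-0.0138, 0.03, -0.05, 0) [49.8, 69.5, 93.3, 140.0] max 310.5 141.0 rim [361.14875352 356.66405906] w90 227.02749454474701
(-0.0138, 0.035, -0.15, 0) [10.7, 36.2, 58.9, 80.7] max 336.1 131.0 rim [354.70500925 350.86540604] w90 215.36793995514034
```

```bash
python3 jog.py '[[0.002,-0.001,0.014,0,0,0,0.3],[0.004,-0.0015,0.026,0.001,0.002,-0.001,0.3],[0.006,-0.0015,0.036,0.001,0.004,-0.002,0.3],[0.006,-0.0015,0.036,0.001,0.004,-0.002,0.3]]'; python3 tg.py -.057 -.04 .11 -.155
```

```text
time_s: 21.78
eef_pos: [0.6303, 0.0382, 0.1303]
eef_rot: [-0.019, 0.965, -0.249, -0.075]
wrist_force: [0.2, 0.9, -1.5]
opening: 0.718
grasp_force: 73.2
delta [0.0045 0.0005 0.0198] [0.0006 0.0009 0.0017] q [-0.1544  0.4943  1.4201  0.054   1.3742  1.9063] pos [0.6303 0.0382 0.1303]
stand frame now -0.05832295400430484 -0.03952149329331333 0.130296975754249
```

```bash
python3 jog.py '[[0.002,0,0.005,0,0,0,0.3],[0.003,0,0.01,0,0,0,0.3],[0.004,0,0.015,0,0,0,0.3],[0.0045,0,0.02,0,0,0,0.3],[0.0045,0,0.02,0,0,0,0.3]]'; python3 tg.py -.057 -.04 .096 -.155
```

```text
time_s: 22.4
eef_pos: [0.6321, 0.0373, 0.1107]
eef_rot: [-0.019, 0.965, -0.249, -0.075]
wrist_force: [0.0, 0.1, -2.3]
opening: 0.713
grasp_force: 73.2
delta [0.0016 0.0006 0.0146] [ 0.     -0.0002  0.0015] q [-0.1553  0.5194  1.4265  0.0544  1.3415  1.9039] pos [0.6321 0.0373 0.1107]
stand frame now -0.05633623774520875 -0.039408666527759796 0.11066461356003607
```

No contact; continue down.

```bash
python3 jog.py '[[0.0005,0,0.004,0,0,0,0.3],[0.001,0,0.008,0,0,0,0.3],[0.001,0,0.011,0,0,0,0.3],[0.0012,0,0.0135,0,0,0,0.3],[0.0012,0,0.0135,0,0,0,0.3]]'; python3 jog.py '[[0.0002,0,0.0015,0,0,0,0.3],[0.0004,0,0.003,0,0,0,0.3],[0.0004,0,0.003,0,0,0,0.3]]'; python3 tg.py -.057 -.04 .092 -.155
```

```text
time_s: 23.02
eef_pos: [0.6316, 0.0377, 0.0975]
eef_rot: [-0.019, 0.965, -0.249, -0.074]
wrist_force: [0.5, 0.0, -2.5]
opening: 0.714
grasp_force: 73.2
time_s: 23.4
eef_pos: [0.6316, 0.0377, 0.0946]
eef_rot: [-0.019, 0.965, -0.249, -0.074]
wrist_force: [0.6, 0.2, -1.0]
opening: 0.717
grasp_force: 73.2
delta [0.0004 0.0007 0.0026] [-0.0003 -0.0011  0.0016] q [-0.1548  0.5371  1.4361  0.0548  1.3134  1.9027] pos [0.6316 0.0377 0.0946]
stand frame now -0.05695785088622754 -0.03929734340861881 0.09462287140864772
```

```bash
python3 jog.py '[[0.0002,0,0.001,0,0,0,0.3],[0.0003,0,0.002,0,0,0,0.3],[0.0003,0,0.002,0,0,0,0.3]]'; python3 jog.py '[[0.0002,0,0.001,0,0,0,0.3],[0.0003,0,0.002,0,0,0,0.3],[0.0003,0,0.002,0,0,0,0.3]]'
```

```text
time_s: 23.78
eef_pos: [0.6317, 0.0378, 0.0926]
eef_rot: [-0.019, 0.965, -0.249, -0.074]
wrist_force: [0.8, -0.7, -1.1]
opening: 0.719
grasp_force: 73.2
time_s: 24.15
eef_pos: [0.6322, 0.0376, 0.0919]
eef_rot: [-0.019, 0.966, -0.249, -0.074]
wrist_force: [-2.6, -0.9, 5.6]
opening: 0.717
grasp_force: 74.3
```

```bash
python3 jog.py '[[0.0012,0,0.0003,0,0.015,0,0.3],[0.0025,0,0.001,0,0.03,0,0.3],[0.0028,0,0.001,0,0.035,0,0.3],[0.0028,0,0.001,0,0.035,0,0.3]]'; python3 tg.py -.057 -.04 .092 -.11
```

```text
time_s: 24.65
eef_pos: [0.6324, 0.0375, 0.0906]
eef_rot: [-0.015, 0.967, -0.249, -0.059]
wrist_force: [-10.5, 2.5, 11.1]
opening: 0.716
grasp_force: 74.7
delta [-0.001   0.0009 -0.0013] [0.0001 0.0125 0.0019] q [-0.1496  0.5254  1.4599  0.0446  1.2716  1.9099] pos [0.6324 0.0375 0.0906]
stand frame now -0.05617922739141004 -0.03909115565906249 0.09057417577896831
```

```bash
python3 jog.py '[[0,0,0,0,0,0,0.75],[0,0,0,0,0,0,0.8],[0,0,0,0,0,0,0.9],[0,0,0,0,0,0,1],[0,0,0,0,0,0,1],[0,0,0,0,0.05,0,1],[0,0,0,0,0.12,0,1],[0,0,0,0,0.12,0,1]]'; python3 tg.py -.06 -.04 .30 0
```

```text
time_s: 25.65
eef_pos: [0.6332, 0.0371, 0.0893]
eef_rot: [-0.0, 0.968, -0.249, 0.0]
wrist_force: [0.2, -0.5, -0.3]
opening: 1.0
grasp_force: 0.0
delta [-0.0046  0.0008 -0.2107] [-0.0005 -0.0004  0.0024] q [-0.1284  0.4606  1.5529  0.0003  1.1275  1.946 ] pos [0.6332 0.0371 0.0893]
stand frame now -0.05531572690044415 -0.039084840970153543 0.0893269945334369
```

```bash
python3 jog.py '[[-0.001,0,-0.02,0,0,0,1],[-0.003,0,-0.05,0,0,0,1],[-0.0045,0,-0.1,0,0,0,1],[-0.0045,0,-0.15,0,0,0,1],[-0.0045,0,-0.2,0,0,0,1],[-0.05,0,-0.211,0,0,0,1],[-0.09,0,-0.211,0,0,0,1],[-0.1,0,-0.211,0,0,0,1],[-0.1,0,-0.211,0,0,0,1]]'
python3 - <<'E'
from tg import *
import pickle
np.set_printoptions(precision=4,suppress=True)
S=ctrl.camera_params("scene")
for t in((382,205),(278,100)):
    X=onz(S,t,.23);print("equip",X,"n",X[0]*.866-X[1]*.5)
W=ctrl.camera_params("wrist");raw=ctrl.camera("wrist");cv2.imwrite("pics/w6.png",raw);pickle.dump(W,open("w6.pkl","wb"))
g=cv2.cvtColor(raw,cv2.COLOR_BGR2GRAY)
E=cv2.Canny(g,30,80);D=cv2.distanceTransform(255-E,cv2.DIST_L2,3)
y=np.linspace(-1,1,25)
seg=lambda a,b:np.array(a)+(np.array(b)-np.array(a))*((y[:,None]+1)/2)
h=.031
P=np.vstack([seg((-.03,-h,.07),(-.03,h,.07)),seg((-.03,-h,.07),(.03,-h,.07)),seg((-.03,h,.07),(.03,h,.07)),seg((-.0275,-h+.0025,.07),(-.0275,h-.0025,.07)),seg((-.0275,-h+.0025,.07),(.02,-h+.0025,.07)),seg((-.0275,h-.0025,.07),(.02,h-.0025,.07)),seg((.053,-.022,.104),(.053,.022,.104))])
def X(v):
    R=Ro.from_euler('z',yw+v[3])*Ro.from_euler('y',v[4]);return st(v[0],v[1],v[2])+R.apply(P)
def cost(v):
    q=proj(W,X(v));q=np.clip(q,0,[559,419]);m=cv2.remap(D,q[:,0].astype(np.float32),q[:,1].astype(np.float32),cv2.INTER_LINEAR)
    return np.minimum(m,6).mean()
from scipy.optimize import differential_evolution
s=differential_evolution(cost,[(-.055,-.03),(-.055,-.025),(.05,.075),(-.08,.08),(-.1,.1)],seed=1,maxiter=150,popsize=20)
print("cup stand frame x,y,z,yaw,pitch",s.x,s.fun,"nominal",cost([-.0425,-.04,.057,0,0]))
print(proj(W,st(-.04,-.04,.127)))
E
```

```text
time_s: 26.78
eef_pos: [0.5466, 0.0848, 0.3015]
eef_rot: [-0.0, 0.968, -0.249, 0.002]
wrist_force: [-0.3, -0.5, -0.5]
opening: 0.998
grasp_force: 0.0
equip [ 0.6004 -0.4795  0.23  ] n 0.7596749101913796
equip [ 0.8294 -0.069   0.23  ] n 0.7527154675972054
cup stand frame x,y,z,yaw,pitch [-0.0443 -0.04    0.0596  0.0034  0.031 ] 0.6770172119140625 nominal 0.7474249
[[276.968   68.9366]]
```

```bash
python3 -c "
from kin import *
delta([.565,-.205,.30],down(np.radians(-119)))"
```

```text
delta [0.1557 0.2446 0.0012] [-0.0011 -0.0026  0.0014] q [-0.0612  0.0796  1.5788 -0.0002  1.4803  2.0143] pos [0.547  0.0844 0.3011]
```

```bash
python3 jog.py '[[0.02,0.035,0,0,0,0,1],[0.05,0.08,0,0,0,0,1],[0.08,0.125,0,0,0,0,1],[0.11,0.175,0,0,0,0,1],[0.14,0.22,0,0,0,0,1],[0.156,0.245,0,0,0,0,1],[0.156,0.245,0,0,0,0,1],[0.156,0.245,0,0,0,0,1]]'
cat > jar.py <<'E'
from tg import *
np.set_printoptions(precision=4,suppress=True)
W=ctrl.camera_params("wrist");raw=ctrl.camera("wrist");cv2.imwrite("pics/w7.png",raw)
hsv=cv2.cvtColor(raw,cv2.COLOR_BGR2HSV);m=cv2.inRange(hsv,(40,70,20),(90,255,255))
m=cv2.morphologyEx(m,cv2.MORPH_CLOSE,np.ones((9,9)))
n,l,s,c=cv2.connectedComponentsWithStats(m)
for i in np.argsort(-s[1:,4])[:3]+1:
    print(s[i],c[i],onz(W,c[i],.1),onz(W,c[i],.106))
    k=np.argwhere(l==i)[:,::-1].astype(np.float32);h=cv2.convexHull(k)[:,0]
    # fit cylinder lid: silhouette of two circles z=.085,.106
    from scipy.optimize import minimize
    a=np.linspace(0,2*np.pi,60)
    def cost(v):
        X=np.vstack([np.c_[v[0]+.0225*np.cos(a),v[1]+.0225*np.sin(a),0*a+z] for z in(.085,.106)])
        q=cv2.convexHull(proj(W,X).astype(np.float32))
        return np.mean([abs(cv2.pointPolygonTest(q,(float(x),float(y)),True)) for x,y in h])
    x=minimize(cost,onz(W,c[i],.1)[:2],method="Nelder-Mead",options=dict(initial_simplex=onz(W,c[i],.1)[:2]+np.array([[0,0],[.005,0],[0,.005]]))); print("lid fit",x.x,x.fun)
E
python3 jar.py
```

```text
time_s: 27.82
eef_pos: [0.5645, -0.2052, 0.2998]
eef_rot: [-0.0, 0.968, -0.25, 0.0]
wrist_force: [-0.0, -0.1, -0.6]
opening: 1.0
grasp_force: 0.0
[ 251  110   43   45 1289] [272.8448 132.1187] [ 0.6135 -0.2286  0.1   ] [ 0.6139 -0.2289  0.106 ]
lid fit [ 0.6142 -0.2279] 0.18253893340297886
[504 106  37  58 626] [520.9489 123.0288] [ 0.4955 -0.4697  0.1   ] [ 0.4979 -0.4657  0.106 ]
lid fit [ 0.4832 -0.4775] 3.0425513795351047
```

```bash
python3 jog.py '[[0.005,0,0,0,0,-0.17,1],[0.01,0,0,0,0,-0.35,1],[0.016,0,0,0,0,-0.53,1],[0.022,0,0,0,0,-0.71,1],[0.028,0,0,0,0,-0.88,1],[0.034,0,0,0,0,-1.06,1],[0.04,0,0,0,0,-1.24,1],[0.046,0,0,0,0,-1.41,1],[0.052,0,0,0,0,-1.57,1]]';python3 -c "
from kin import *
delta([.6142,-.2279,.25],down(np.radians(61)))"
```

```text
time_s: 29.0
eef_pos: [0.6104, -0.2287, 0.3006]
eef_rot: [0.0, 0.86, 0.511, 0.001]
wrist_force: [0.5, -0.2, -0.6]
opening: 0.998
grasp_force: 0.0
delta [0.0025 0.0029 0.0506] [ 0.0018  0.0005 -1.5626] q [-0.5407  0.304   1.3186  0.0009  1.5175 -0.0427] pos [ 0.6104 -0.2287  0.3006]
```

```bash
python3 jog.py '[[0,0,0.005,0,0,-0.17,1],[0.001,0.001,0.01,0,0,-0.35,1],[0.001,0.001,0.02,0,0,-0.53,1],[0.002,0.002,0.03,0,0,-0.71,1],[0.002,0.002,0.04,0,0,-0.88,1],[0.002,0.003,0.05,0,0,-1.06,1],[0.0025,0.003,0.05,0,0,-1.24,1],[0.0025,0.003,0.05,0,0,-1.41,1],[0.0025,0.003,0.05,0,0,-1.563,1],[0.0025,0.003,0.05,0,0,-1.563,1]]';python3 -c "
from kin import *
delta([.6142,-.2279,.078],down(np.radians(61)))"
```

```text
time_s: 30.25
eef_pos: [0.6141, -0.2282, 0.2505]
eef_rot: [0.001, 0.254, 0.967, 0.0]
wrist_force: [0.4, -0.5, 0.8]
opening: 0.998
grasp_force: 0.0
delta [0.0003 0.0002 0.1725] [ 0.0007  0.0015 -0.0067] q [-0.5369  0.3409  1.3709  0.0008  1.4283 -1.595 ] pos [ 0.6141 -0.2282  0.2505]
```

```bash
python3 jog.py '[[0,0,0.04,0,0,-0.006,1],[0,0,0.085,0,0,-0.006,1],[0,0,0.12,0,0,-0.006,1],[0,0,0.15,0,0,-0.006,1],[0,0,0.17,0.001,0.001,-0.006,1],[0,0,0.1775,0.001,0.001,-0.006,1],[0,0,0.1775,0.001,0.001,-0.006,1]]' && python3 jog.py '[[0,0,0,0,0,0,0.6],[0,0,0,0,0,0,0.5],[0,0,0,0,0,0,0.3],[0,0,0,0,0,0,0.2],[0,0,0,0,0,0,0.2],[0,0,0,0,0,0,0.2]]'
```

```text
time_s: 31.12
eef_pos: [0.6143, -0.2294, 0.0731]
eef_rot: [0.0, 0.251, 0.968, -0.0]
wrist_force: [0.1, -0.7, -0.2]
opening: 1.003
grasp_force: 0.0
time_s: 31.88
eef_pos: [0.6148, -0.2298, 0.0743]
eef_rot: [0.001, 0.251, 0.968, -0.0]
wrist_force: [0.5, 0.9, 6.0]
opening: 0.513
grasp_force: 60.5
```

```bash
sed -i 's/np.radians(-119)/np.radians(61)/' tg.py; python3 jog.py '[[0,0,-0.02,0,0,0,0.2],[0,0,-0.06,0,0,0,0.2],[0,0,-0.11,0,0,0,0.2],[0,0,-0.16,0,0,0,0.2],[0,0,-0.2,0,0,0,0.2],[0,0,-0.225,0,0,0,0.2],[0,0,-0.225,0,0,0,0.2]]'; python3 tg.py -.041 -.04 .30 0
```

```text
time_s: 32.75
eef_pos: [0.6149, -0.23, 0.3016]
eef_rot: [0.003, 0.251, 0.968, -0.001]
wrist_force: [0.9, -0.3, -1.6]
opening: 0.513
grasp_force: 60.6
delta [0.0995 0.2414 0.0008] [-0.0006  0.0063 -0.0011] q [-0.5381  0.3109  1.308  -0.0004  1.5164 -1.6016] pos [ 0.6149 -0.23    0.3016]
stand frame now 0.05818703319418622 -0.2815443401979332 0.30155561196844727
```

```bash
python3 jog.py '[[0.01,0.024,0,0,0,0,0.2],[0.028,0.068,0,0,0.002,0,0.2],[0.046,0.112,0,0,0.004,0,0.2],[0.064,0.156,0,0,0.006,0,0.2],[0.082,0.2,0,0,0.006,0,0.2],[0.095,0.23,0,0,0.006,0,0.2],[0.0995,0.2414,0.001,0,0.006,0,0.2],[0.0995,0.2414,0.001,0,0.006,0,0.2]]'; python3 tg.py -.041 -.04 .21 0
python3 - <<'E'
# check jar lid in hand against gripper using scene+top views
from tg import *
np.set_printoptions(precision=4,suppress=True)
for n in("scene","top","wrist"):
    P=ctrl.camera_params(n);raw=ctrl.camera(n);cv2.imwrite(f"pics/h_{n}.png",raw)
    m=cv2.inRange(cv2.cvtColor(raw,cv2.COLOR_BGR2HSV),(40,70,15),(90,255,255));k,l,s,c=cv2.connectedComponentsWithStats(m)
    o_=ctrl.get_obs()["eef_pos"];print(n,"pred lid",proj(P,[o_+[0,0,.02],o_-[0,0,.07]]).ravel())
    for i in np.argsort(-s[1:,4])[:4]+1: print("  ",s[i],c[i])
E
```

```text
time_s: 33.75
eef_pos: [0.6436, 0.0309, 0.2954]
eef_rot: [-0.004, 0.25, 0.968, 0.0]
wrist_force: [0.6, -0.3, -2.0]
opening: 0.512
grasp_force: 60.7
delta [-0.0029 -0.0004  0.0854] [-0.0014 -0.0076  0.0006] q [-0.1366  0.296   1.3389  0.0014  1.5143 -1.2019] pos [0.6436 0.0309 0.2954]
stand frame now -0.043202909318323754 -0.0394924037483374 0.2953763864442583
scene pred lid [205.2147  92.0251 209.1081 122.2628]
   [190  84  15  17 129] [197.6589  91.8062]
   [250  32  10   8  59] [254.5424  35.8644]
   [186 103   7  15  52] [188.9038 110.2308]
   [447 405   7  11  43] [450.4186 408.7442]
top pred lid [214.9725 120.5482 219.7961 135.1623]
   [205 115  11  16  86] [209.6628 123.7558]
   [246  39   8  11  42] [249.3095  43.8333]
   [192 106   7   7  32] [194.7188 109.1875]
   [416 345   4   7  12] [417.6667 348.    ]
wrist pred lid [277.4518 293.7485 277.5044 223.3166]
   [ 223  235  108  114 7283] [277.0257 286.7187]
   [433 185  50  25 772] [456.4961 197.193 ]
   [258 306  21  18 225] [266.6667 313.2711]
   [477 345  17  23 179] [485.0559 355.7989]
```

```bash
python3 jog.py '[[-0.001,0,0.02,0,-0.003,0,0.2],[-0.002,0,0.05,0,-0.005,0,0.2],[-0.002,0,0.075,0,-0.005,0,0.2],[-0.002,0,0.085,0,-0.005,0,0.2],[-0.002,0,0.085,0,-0.005,0,0.2],[-0.002,0,0.085,0,-0.005,0,0.2]]'; python3 tg.py -.041 -.04 .14 0
```

```text
time_s: 34.65
eef_pos: [0.6464, 0.0288, 0.2132]
eef_rot: [0.001, 0.251, 0.968, 0.0]
wrist_force: [1.0, -0.3, -1.4]
opening: 0.511
grasp_force: 60.7
delta [ 0.0014 -0.      0.0732] [ 0.0004  0.0015 -0.0015] q [-0.1385  0.3519  1.4326 -0.0001  1.3556 -1.2016] pos [0.6464 0.0288 0.2132]
stand frame now -0.03971780442798411 -0.04000355409610891 0.2131771423432126
```

```bash
python3 jog.py '[[0.001,0,0.01,0,0,0,0.2],[0.0014,0,0.02,0,0,0,0.2],[0.0014,0,0.028,0,0,0,0.2],[0.0014,0,0.028,0,0,0,0.2]]'; python3 jog.py '[[0,0,0.01,0,0,0,0.2],[0,0,0.02,0,0,0,0.2],[0,0,0.03,0,0,0,0.2],[0,0,0.036,0,0,0,0.2],[0,0,0.038,0,0,0,0.2],[0,0,0.038,0,0,0,0.2]]'; python3 tg.py -.041 -.04 .134 0
```

```text
time_s: 35.15
eef_pos: [0.6435, 0.0301, 0.1823]
eef_rot: [-0.002, 0.251, 0.968, -0.0]
wrist_force: [-0.2, -0.5, -1.2]
opening: 0.506
grasp_force: 60.7
time_s: 35.9
eef_pos: [0.6444, 0.0299, 0.1457]
eef_rot: [-0.0, 0.251, 0.968, -0.0]
wrist_force: [-0.4, -0.1, -1.5]
opening: 0.506
grasp_force: 60.7
delta [-0.001  -0.      0.0117] [-0.0003 -0.0005 -0.0011] q [-0.1372  0.4147  1.4909 -0.0001  1.2366 -1.2008] pos [0.6444 0.0299 0.1457]
stand frame now -0.04201654000138966 -0.039989972355620934 0.14574311404550053
```

Free so far; now to the bottom in small steps.

```bash
python3 jog.py '[[0,0,0.003,0,0,0,0.2],[0,0,0.006,0,0,0,0.2],[0,0,0.008,0,0,0,0.2],[0,0,0.008,0,0,0,0.2]]'; python3 jog.py '[[0,0,0.0015,0,0,0,0.2],[0,0,0.003,0,0,0,0.2],[0,0,0.003,0,0,0,0.2]]'
```

```text
time_s: 36.4
eef_pos: [0.6441, 0.0299, 0.1374]
eef_rot: [-0.001, 0.251, 0.968, -0.0]
wrist_force: [0.2, -0.2, -1.7]
opening: 0.509
grasp_force: 60.7
time_s: 36.78
eef_pos: [0.6442, 0.0299, 0.1345]
eef_rot: [-0.0, 0.251, 0.968, -0.0]
wrist_force: [-0.0, 0.3, -1.0]
opening: 0.514
grasp_force: 60.7
```

```bash
python3 jog.py '[[0,0,0.001,0,0,0,0.2],[0,0,0.001,0,0,0,0.2]]'
```

```text
time_s: 37.02
eef_pos: [0.6446, 0.0299, 0.1342]
eef_rot: [0.0, 0.251, 0.968, -0.0]
wrist_force: [-0.4, -0.0, 1.7]
opening: 0.511
grasp_force: 61.0
```

```bash
python3 jog.py '[[0,0,0.0005,0,0,0,0.2],[0,0,0.0005,0,0,0,0.55],[0,0,0.0005,0,0,0,0.6],[0,0,0.0005,0,0,0,0.7],[0,0,0.0005,0,0,0,0.8],[0,0,0.0005,0,0,0,0.8]]' && python3 jog.py '[[0,0,-0.015,0,0,0,0.8],[0,0,-0.05,0,0,0,0.8],[0,0,-0.1,0,0,0,0.8],[0,0,-0.15,0,0,0,0.8],[-0.03,0,-0.17,0,0,0,0.8],[-0.07,0,-0.17,0,0,0,0.8],[-0.07,0,-0.17,0,0,0,0.8]]'
python3 - <<'E'
from tg import *
np.set_printoptions(precision=4,suppress=True)
W=ctrl.camera_params("wrist");raw=ctrl.camera("wrist");cv2.imwrite("pics/w8.png",raw)
m=cv2.inRange(cv2.cvtColor(raw,cv2.COLOR_BGR2HSV),(40,70,15),(90,255,255));m=cv2.morphologyEx(m,cv2.MORPH_CLOSE,np.ones((9,9)));k,l,s,c=cv2.connectedComponentsWithStats(m)
print(ctrl.get_obs()["eef_pos"])
for i in np.argsort(-s[1:,4])[:3]+1:
    print(s[i],c[i]);X=onz(W,c[i],.155)-o;print("  stand",X@ax,X@ay)
for n in("scene","top"):
    P=ctrl.camera_params(n);raw=ctrl.camera(n);cv2.imwrite(f"pics/e_{n}.png",raw)
    m=cv2.inRange(cv2.cvtColor(raw,cv2.COLOR_BGR2HSV),(40,70,15),(90,255,255));k,l,s,c=cv2.connectedComponentsWithStats(m)
    print(n,"pred",proj(P,[st(-.0425,-.04,.1655)]))
    for i in np.argsort(-s[1:,4])[:3]+1: print("  ",s[i],c[i])
E
```

```text
time_s: 37.78
eef_pos: [0.6442, 0.0299, 0.1331]
eef_rot: [-0.0, 0.251, 0.968, -0.0]
wrist_force: [-0.5, 0.0, -0.4]
opening: 0.798
grasp_force: 0.0
time_s: 38.65
eef_pos: [0.7068, -0.0057, 0.3034]
eef_rot: [0.0, 0.252, 0.968, -0.0]
wrist_force: [-0.9, -0.1, -0.6]
opening: 0.802
grasp_force: 0.0
[ 0.7058 -0.0047  0.3032]
[ 255   86   53   55 1804] [280.434  112.4845]
  stand -0.04307844888262738 -0.03835345875694043
[440  99  54  22 923] [465.6046 108.7909]
  stand -0.04806509291676175 0.12686131482368504
[484 305  17  25 208] [491.6923 317.5144]
  stand 0.1749275381151637 0.20052639169827452
scene pred [[211.4235 140.5822]]
   [203 137  17  15 147] [211.1429 144.9864]
   [250  32  10   8  56] [254.6607  35.7679]
   [186 103   7  15  53] [188.9623 110.3019]
top pred [[222.3997 143.7728]]
   [215 137  15  17 142] [221.8732 145.4859]
   [406 319   3   8  10] [407.1 322.4]
   [233  84   8   4   9] [236.7778  85.3333]
```

```bash
python3 - <<'E'
from tg import *
from scipy.optimize import minimize
np.set_printoptions(precision=4,suppress=True)
W=ctrl.camera_params("wrist");raw=cv2.imread("pics/w8.png")
m=cv2.inRange(cv2.cvtColor(raw,cv2.COLOR_BGR2HSV),(40,70,15),(90,255,255));m=cv2.morphologyEx(m,cv2.MORPH_CLOSE,np.ones((9,9)));k,l,s,c=cv2.connectedComponentsWithStats(m)
i=1+np.argmax(s[1:,4]);h=cv2.convexHull(np.argwhere(l==i)[:,::-1].astype(np.float32))[:,0];a=np.linspace(0,6.283,60)
def cost(v):
    C=np.vstack([np.c_[.0225*np.cos(a),.0225*np.sin(a),0*a+z] for z in(-.0105,.0105)])
    q=cv2.convexHull(proj(W,st(*v[:3])+Ro.from_euler('z',yw).apply(Ro.from_rotvec([v[3],v[4],0]).apply(C))).astype(np.float32))
    return np.mean([abs(cv2.pointPolygonTest(q,(float(x),float(y)),True)) for x,y in h])
v0=np.array([-.043,-.039,.155,0,0]);r=minimize(cost,v0,method="Nelder-Mead",options=dict(maxiter=2000,initial_simplex=v0+np.vstack([np.zeros(5),np.diag([.004,.004,.005,.08,.08])])))
print("lid centre (z exp .155), tilt",r.x,r.fun)
for n in("scene","top"):
    A=cv2.imread(f"pics/{n}0.png").astype(int);B=cv2.imread(f"pics/e_{n}.png").astype(int);P=ctrl.camera_params(n)
    for nm,X in(("pepper",(.519,-.177,.058)),("tin",(.446,-.528,.03))):
        u,v=proj(P,[X])[0].astype(int);d=np.abs(A-B).max(2)[v-22:v+22,u-18:u+18];print(n,nm,(u,v),d.mean(),(d>40).mean())
# cup edges in wrist view
g=cv2.cvtColor(raw,cv2.COLOR_BGR2GRAY);D=cv2.distanceTransform(255-cv2.Canny(g,30,80),cv2.DIST_L2,3);t=np.linspace(0,1,25)[:,None]
seg=lambda p,q:np.array(p)+(np.array(q)-np.array(p))*t
H=.031;P_=np.vstack([seg((-.03,-H,.07),(-.03,H,.07)),seg((-.03,-H,.07),(.025,-H,.07)),seg((-.03,H,.07),(.025,H,.07)),seg((-.01,-.022,.1),(-.01,-.022,.1))[:0],seg((.028,-.022,.108),(.028,.022,.108))])
def cc(v):
    R=Ro.from_euler('z',yw+v[3])*Ro.from_euler('y',v[4]);q=np.clip(proj(W,st(*v[:3])+R.apply(P_)),0,[559,419]).astype(np.float32);return np.minimum(cv2.remap(D,q[:,0],q[:,1],1),6).mean()
from scipy.optimize import differential_evolution
s=differential_evolution(cc,[(-.055,-.03),(-.05,-.03),(.05,.075),(-.08,.08),(-.1,.1)],seed=1,maxiter=120,popsize=20);print("cup",s.x,s.fun,"nominal",cc([-.0425,-.04,.057,0,0]))
E
```

```text
lid centre (z exp .155), tilt [-0.0459 -0.0372  0.1525 -0.0154  0.0773] 0.1510649127869548
scene pepper (np.int64(248), np.int64(225)) 4.775252525252525 0.0
scene tin (np.int64(358), np.int64(317)) 4.659722222222222 0.0
top pepper (np.int64(266), np.int64(217)) 10.311868686868687 0.0
top tin (np.int64(359), np.int64(287)) 10.308712121212121 0.0
cup [-0.0397 -0.0405  0.05    0.0006 -0.0845] 0.40953558683395386 nominal 1.7595783
```

```bash
python3 tg.py -.156 -.04 .27 -.6
```

```text
delta [ 0.1832 -0.0002  0.0336] [-0.0006 -0.6013 -0.0008] q [-0.1731  0.4276  1.1517  0.0001  1.5636 -1.2369] pos [ 0.705  -0.0037  0.3034]
stand frame now 0.0272629890815688 -0.03996764832793306 0.3033550790118327
```

```bash
python3 jog.py '[[0.03,0,0,0,0,0,0.8],[0.08,0,0,0,0,0,0.8],[0.13,0,0,0,-0.1,0,0.8],[0.17,0,0,0,-0.25,0,0.8],[0.183,0,0.01,0,-0.4,0,0.8],[0.183,0,0.025,0,-0.55,0,0.8],[0.183,0,0.034,0,-0.6,0,0.8],[0.183,0,0.034,0,-0.6,0,0.8],[0.183,0,0.034,0,-0.6,0,0.8]]'
python3 - <<'E'
from tg import *
from scipy.optimize import differential_evolution,minimize
np.set_printoptions(precision=4,suppress=True)
W=ctrl.camera_params("wrist");raw=ctrl.camera("wrist");cv2.imwrite("pics/w9.png",raw)
g=cv2.cvtColor(raw,cv2.COLOR_BGR2GRAY);D=cv2.distanceTransform(255-cv2.Canny(g,25,70),cv2.DIST_L2,3);t=np.linspace(0,1,30)[:,None]
seg=lambda p,q:np.array(p)+(np.array(q)-np.array(p))*t
H=.031;P_=np.vstack([seg((-.03,-H,.07),(-.03,H,.07)),seg((-.03,-H,.07),(.03,-H,.07)),seg((-.03,H,.07),(.03,H,.07)),seg((-.03,-H,0),(-.03,H,0)),seg((-.03,-H,0),(-.03,-H,.07)),seg((-.03,H,0),(-.03,H,.07)),seg((.03,-.022,.09),(.03,-.022,.104)),seg((.03,.022,.09),(.03,.022,.104))])
def cc(v,full=0):
    R=Ro.from_euler('z',yw+v[3])*Ro.from_euler('y',v[4]);q=np.clip(proj(W,st(*v[:3])+R.apply(P_)),0,[559,419]).astype(np.float32);d=np.minimum(cv2.remap(D,q[:,0],q[:,1],1).ravel(),6)
    return d.reshape(-1,30).mean(1) if full else d.mean()
s=differential_evolution(cc,[(-.06,-.03),(-.05,-.03),(.045,.08),(-.1,.1),(-.15,.15)],seed=1,maxiter=200,popsize=20)
nom=[-.0425,-.04,.057,0,0];print("cup",s.x,s.fun,cc(s.x,1),"nominal",cc(nom),cc(nom,1))
s2=differential_evolution(lambda v:cc([v[0],v[1],v[2],v[3],0]),[(-.06,-.03),(-.05,-.03),(.045,.08),(-.1,.1)],seed=1,maxiter=150);print("pitch0",s2.x,s2.fun)
b=proj(W,[st(-.006,y,.171) for y in(-.1,.02)]);print(b.ravel())
m=cv2.inRange(cv2.cvtColor(raw,cv2.COLOR_BGR2HSV),(40,70,15),(90,255,255));m=cv2.morphologyEx(m,cv2.MORPH_CLOSE,np.ones((9,9)));k,l,S,c=cv2.connectedComponentsWithStats(m)
i=1+np.argmax(S[1:,4]);print(S[i]);h=cv2.convexHull(np.argwhere(l==i)[:,::-1].astype(np.float32))[:,0];a=np.linspace(0,6.283,60)
def cost(v):
    C=np.vstack([np.c_[.0225*np.cos(a),.0225*np.sin(a),0*a+z] for z in(-.0105,.0105)])
    q=cv2.convexHull(proj(W,st(*v[:3])+Ro.from_euler('z',yw).apply(Ro.from_rotvec([v[3],v[4],0]).apply(C))).astype(np.float32))
    return np.mean([abs(cv2.pointPolygonTest(q,(float(x),float(y)),True)) for x,y in h])
v0=np.array([-.043,-.039,.155,0,0]);r=minimize(cost,v0,method="Nelder-Mead",options=dict(maxiter=2000,initial_simplex=v0+np.vstack([np.zeros(5),np.diag([.004,.004,.005,.08,.08])])));print("lid",r.x,r.fun)
E
```

```text
time_s: 39.92
eef_pos: [0.546, 0.085, 0.2706]
eef_rot: [0.286, 0.24, 0.925, -0.074]
wrist_force: [0.2, -0.5, -0.3]
opening: 0.8
grasp_force: 0.0
cup [-0.0414 -0.0392  0.0562  0.0172  0.063 ] 0.4489491879940033 [0.4069 0.7911 0.4573 0.2142 0.284  0.5179 0.3681 0.5521] nominal 1.1620822 [2.8256 0.4899 0.8358 1.2471 0.6143 0.4603 1.6308 1.1928]
pitch0 [-0.04   -0.0391  0.0574  0.0267] 0.6300444006919861
[220.1194 249.1486 333.2819 249.2161]
[ 257  195   45   43 1603]
lid [-0.0404 -0.0376  0.1533 -0.0451 -0.0262] 0.3768324502341427
```

```bash
python3 -c "
from bench import ctrl
print(ctrl.hand_in())"
```

```text
the job is handed in; nothing more can be done
None
```

I stood the cup upright, let go, then hung it home on the front of the rail. The spice jar was lowered to the cup's bottom, and I handed the job in at about 40 s. The first hang try hit the stand (about 70 N on the wrist) and tilted the cup in the grip, so I redid it. The last camera fits put the cup at its home height (z ≈ 0.056–0.057 m), though its tilt was only loosely measured. The pepper shaker and tin did not move.

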